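# Close the loaded pot of a twin desiccator

## Task

The desiccator's lid is parked mouth-down on the empty pot. Slide it across, rim on rim and without lifting it, onto the pot with the blue-capped vial until the two rims are flush all round, then swing that pot's hasp over the lid's flange, fully closed. Leave the vial standing and the empty pot's hasp open.

Things in the scene. Friction and masses are not known exactly. Their poses are not given: they have to be found in the camera images.
- station: Twin desiccator, fixed: a grey base 132 x 250 x 12 mm with two equal clear round pots side by side. Origin: centre of the base's underside, on the worktop; z up, y towards the left pot, x away from the robot. Each pot has a fixed steel claw at its far side (+x) and a hinged hasp at its near side (-x). The two rim flanges are level and 2 mm apart, so the lid slides straight across.
- left_pot_rim (a point): Centre of the left (+y) pot's mouth, at the height of its rim's flat top (station x 0, y +61, z 90 mm). The rim is an aluminium flange, outer diameter 120 mm, inner 92 mm, 8 mm thick. The pot inside is 70 mm deep.
- right_pot_rim (a point): The same point of the right (-y) pot (station x 0, y -61, z 90 mm).
- left_claw (a point): Underside of the lip of the left pot's fixed claw, at its inner edge (station x +52, y +61, z 100 mm). The claw is 34 mm wide along y; it stands 4 mm outside the rim flange and its lip reaches 8 mm inwards over it, 10 mm above the rim top, so the lid's flange slides along under it. Top of the lip: 14 mm above the rim top.
- right_claw (a point): The same point of the right pot's fixed claw (station x +52, y -61, z 100 mm).
- lid: The lid, loose, 0.15 to 0.3 kg: a clear cup standing mouth-down, 42 mm high, with a blue flange at its mouth, outer diameter 120 mm (a 12-sided ring, true to 2 mm), 8 mm thick; the cup above is 99 mm wide. Too wide to grip: push its flange or wall. Origin: centre of the mouth, underside of the flange; z up. Starts on the pot without the vial, up to 7 mm off-centre along the station's y.
- vial: Sample vial with a blue cap, loose, 25 mm diameter, 63 mm high, standing in the open pot, its top 7 mm below the rim. Origin: centre of its underside; z up.
- left_hasp (a joint): Hinge of the left pot's hasp, a 34 mm wide steel strip. 0: closed, its tongue 1.5 mm above the lid's flange and 10 mm over it; grows as it swings out from the pot, to 0.9 rad; starts at 0.55 to 0.85. Hinge line: along the station's y, 68 mm from the pot's axis towards -x, 16 mm below the rim top. It stays where it is left; about 1 N on the tab moves it.
- right_hasp (a joint): The same for the right pot's hasp.
- left_hasp_tab (a point): Middle of the top edge of the left hasp's finger tab (4 mm thick, 30 mm wide along the station's y), 48 mm from the hinge line. Closed it is 70 mm from the pot's axis and 31 mm above the rim top; open by 0.8 rad it is 104 mm from the axis and 15 mm above the rim top. Push it from outside, up and inwards along its arc: a purely level push can bind on a widely open tab.
- right_hasp_tab (a point): The same point of the right hasp.
Mind the look-alikes: they are no part of the job. What is shaped like the lid but pink or red is not meant.

How it is judged (in metres and radians):
On the way, in this order (a step that is already met when the one before it is completed fails the run):
1. the lid stands flush, rim on rim, on the pot with the vial (((horizontal distance between vial and left_pot_rim below 0.034 m and horizontal distance between lid and left_pot_rim below 0.005 m and z of lid in the frame of station between 0.087 and 0.0925 m and angle between lid's own z axis and vertical below 0.05 rad) or (horizontal distance between vial and right_pot_rim below 0.034 m and horizontal distance between lid and right_pot_rim below 0.005 m and z of lid in the frame of station between 0.087 and 0.0925 m and angle between lid's own z axis and vertical below 0.05 rad))), for 0.2 s.
2. that pot's hasp is swung over the lid's flange (((horizontal distance between vial and left_pot_rim below 0.034 m and horizontal distance between lid and left_pot_rim below 0.005 m and z of lid in the frame of station between 0.087 and 0.0925 m and angle between lid's own z axis and vertical below 0.05 rad and value of joint left_hasp below 0.1 rad) or (horizontal distance between vial and right_pot_rim below 0.034 m and horizontal distance between lid and right_pot_rim below 0.005 m and z of lid in the frame of station between 0.087 and 0.0925 m and angle between lid's own z axis and vertical below 0.05 rad and value of joint right_hasp below 0.1 rad))), for 0.2 s.
At the end, for the whole second after the job is handed in: The lid lies level on the rim of the pot that holds the vial, centred within 5 mm, with that pot's hasp closed (joint under 0.1 rad) and the other pot's hasp still open (over 0.4 rad); the vial stands upright on its pot's floor; all at rest (((horizontal distance between vial and left_pot_rim below 0.034 m and horizontal distance between lid and left_pot_rim below 0.005 m and z of lid in the frame of station between 0.087 and 0.0925 m and angle between lid's own z axis and vertical below 0.05 rad and value of joint left_hasp below 0.1 rad and value of joint right_hasp above 0.4 rad and angle between vial's own z axis and vertical below 0.15 rad and z of vial in the frame of station below 0.03 m and linear speed of each of lid, vial below 0.01 m/s) or (horizontal distance between vial and right_pot_rim below 0.034 m and horizontal distance between lid and right_pot_rim below 0.005 m and z of lid in the frame of station between 0.087 and 0.0925 m and angle between lid's own z axis and vertical below 0.05 rad and value of joint right_hasp below 0.1 rad and value of joint left_hasp above 0.4 rad and angle between vial's own z axis and vertical below 0.15 rad and z of vial in the frame of station below 0.03 m and linear speed of each of lid, vial below 0.01 m/s))); the robot touches nothing.
It fails at once if the lid is lifted or tipped off the rims (over 15 mm up or 0.25 rad) (z of lid in the frame of station above 0.105 m or z of lid in the frame of station below 0.075 m or angle between lid's own z axis and vertical above 0.25 rad).
It fails at once if the vial is knocked over (angle between vial's own z axis and vertical above 0.6 rad).
It also fails if it takes over 53 s, if anything falls off the work surface, if the arm or the gripper's body presses on something with over 40 N, if the wrist force passes 120 N, or if a joint passes its speed limit or range.

## Robot

A 6-joint arm with a two-finger parallel gripper is mounted at the origin on a cart in front of the work surface, level with it; the furniture and walls round the work are solid. World frame = base frame: x ahead of the robot, y to its left, z up, the work surface at z = 0. Lengths are in mm, angles in rad, forces in N, time in s.
With the tool pointing down it reaches from about 350 to 775 mm from the base axis. Payload 7.3 kg.
Tool frame: the origin (TCP) lies at the very end of the fingers, on their centre line; the grasp point (between the pads) lies 19 mm behind it; z points along the fingers, y is the line along which they close (so a half turn about z gives the same grasp; the last joint's range is limited). The gripper opens to 92 mm and grips with 3 to 60 N. Pads are 19 mm wide; open, the fingers measure 130 mm over their backs; the gripper's body (75 mm by 190 mm) begins 47 mm behind the grasp point.
Start: joints at [-1.249, 0.342, 1.524, -0, 1.275, -0.146], TCP at [236.76, -468.606, 205.541] pointing down, gripper open.
Joint ranges: [-2.53, 2.53], [-0.77, 2.02], [0.04, 2.7], [-1, 4.14], [0.28, 2.66], [-3.11, 3.11]. Speed limits (rad/s): [2.57, 2.57, 3.14, 3.14, 3.14, 3.14].

## Interface

Orientations are given as [roll, pitch, yaw] about the fixed x, y, z axes, in that order (R = Rz(yaw) Ry(pitch) Rx(roll)).
In Python, from plant import bot gives the robot as it stands.
- The arm moves only by the tool jog_arm, never from a script. Its argument "targets" is a list of rows, each an object with "xyz": the shift along the tool's x, y, z as a fraction of full scale, a list of three; "spin": the turn about the tool's z as a fraction of full scale. In form: [{"xyz": [x, y, z], "spin": spin}, ...]. A call has exactly 10 rows; each row shifts and turns the commanded pose from where the row before left it, along the tool's axes as they then stand; what a row does not reach is not made up. Full scale, the value 1, is 80 mm for a shift and 0.1 rad for a turn. A row lasts 1/8 s, in which the tool goes at most 62.5 mm and 10.7 degrees, less where a joint would pass 70% of its speed; a pose out of reach is approached as far as the arm can. A call with a number of a shift or a turn outside -1 to 1 is refused whole. A call with a gripper value outside its range is refused whole. "gripper" is the opening in per cent of the stroke, from 0 (shut) to 100 (fully open), set as the call begins (left out, the last holds). The fingers move at their own pace and stop on an object; the grip force is fixed at half the most. Time passes only in rows, so rows that do not move let the fingers close, or fill a call up. It gives the time, the measured TCP pose, the force, the opening and the grip force at its end, in the units of the state.
- bot.get_obs(): the state, without advancing time (a new reading comes with each control period).
- bot.capture(name): name is "side" or "top" or "wrist"; returns the picture (384x512x3 uint8, blue, green, red); there is no depth.
- bot.get_calibration(name): a dict with "vfov" (degrees; the focal length in pixels is half the picture's height over the tangent of half this angle, whatever the lens; pixels are square), "cx", "cy" (the principal point, pixels), "k1" (the pictures are not rectified: a ray, as slopes to the right and down, at radius r is drawn at 1 + k1 r^2 times it, then the intrinsics apply), "eye" and "rotation" of the camera in the world. Camera axes: x right, y down, z forward; pixel columns grow to the right and rows downward; lengths in mm; the calibration is good to about 2 mm. A picture is of the moment at which its call begins: read the wrist's pose just before it. get_calibration takes no time and is no camera call; for the wrist camera it gives the pose at the moment of the call.
- bot.close_job(): hands the job in; it is judged then, once.
The state is a dict: "time": time; "joint_positions": joint angles; "dq": joint speeds; "tau": joint torques, N m; "tool_pos": TCP position; "tcp_rot": TCP orientation; "contact_force": force on the tool from outside, world axes, zero at the start; "moment": the same for the moment, N m; "grip_width": finger opening in mm; "finger_force": force on a finger pad.
Only numpy, scipy, OpenCV 4.12 (cv2) and the standard library are available. Lean on these libraries where they do the work, as an engineer would, in place of code of your own. Each camera call takes 0.05 s, during which the arm holds its last target. There are 200 camera calls.

## Working session

There is one attempt and no reset: what is moved stays moved. The work goes in short steps, Python scripts to look and compute and a tool call to move; the robot and the scene stay as the last step left them, time stands still between calls to the robot, and variables do not carry over. Pictures are saved under pics/ and viewed, at most 10 in all, crops included, and the job is handed in when it is done.

Besides the shell and the picture viewer there is one more tool, called after "Call:" as name(argument=value, ...), one argument or row to a line, values as JSON. jog_arm: Moves the arm, as the interface text tells. Shift numbers are shares of 80 mm and turn numbers shares of 0.1 rad, none past 1 either way. Its arguments: {"type":"object","properties":{"targets":{"type":"array","items":{"type":"object","properties":{"xyz":{"type":"array","items":{"type":"number"}},"spin":{"type":"number"}}}},"gripper":{"type":"number"}},"required":["targets"]}

```bash
mkdir -p pics; ls
python3 - <<'E'
from plant import bot
import cv2
print(bot.get_obs())
for n in("top","side"):
    cv2.imwrite(f"pics/{n}0.png",bot.capture(n)); print(n,bot.get_calibration(n))
E
```

```text
pics
{'time': 0.0, 'joint_positions': array([-1.24900018e+00,  3.42704986e-01,  1.52502797e+00, -1.42845247e-05,
        1.27540422e+00, -1.45976441e-01]), 'dq': array([ 0.00096847, -0.00266821, -0.00149576, -0.00113833,  0.00019717,
        0.00076576]), 'tau': array([-1.14687671e-03, -4.31246567e+01, -2.44225305e+01,  7.17203692e-02,
        5.59252349e-02, -1.25113656e-04]), 'tool_pos': array([ 236.60576406, -468.15912133,  204.850377  ]), 'tcp_rot': array([-3.14006257e+00, -2.11150006e-04,  4.67776595e-01]), 'contact_force': array([ 0.33985803,  0.1202196 , -0.34941666]), 'moment': array([ 0.02403203, -0.02872991, -0.05399648]), 'finger_force': 0.0, 'grip_width': 91.94711237743775}
top {'vfov': 47.45949546150443, 'cx': 259.8978196469359, 'cy': 195.62405588702566, 'k1': -0.10644466993718964, 'eye': array([285.19960908, 306.64221244, 997.32452596]), 'rotation': array([-2.91219655,  0.00403914, -1.60866502])}
side {'vfov': 53.33256532736183, 'cx': 251.23390469228255, 'cy': 186.39797592592893, 'k1': -0.046200348347391826, 'eye': array([ 457.24555475, 1058.86585392,  784.77046721]), 'rotation': array([-2.28726869, -0.00401788, -3.1006167 ])}
```

View pics/top0.png

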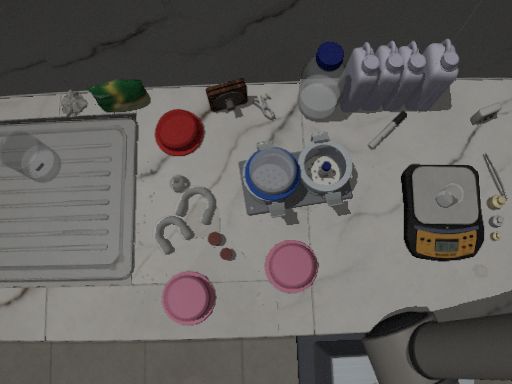

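View pics/side0.png

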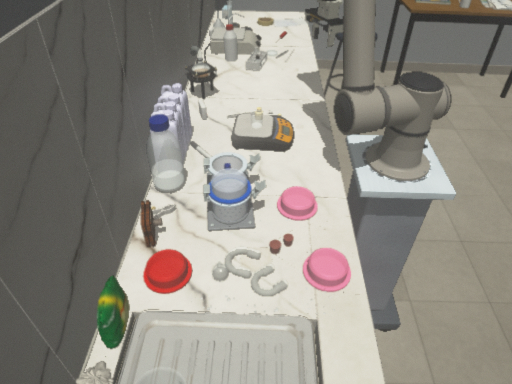

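The top view shows the blue-flanged lid at about (272,174) on the left pot, and the blue-capped vial at (326,167) in the right pot. The look-alikes are pink lids at (291,266) and (188,297), a red lid at (180,132), and a blue-capped bottle at (330,57). I choose the lid at (272,174) and check it in a close crop.

```bash
cat > h.py <<'E'
import numpy as np, cv2
from scipy.spatial.transform import Rotation as Ro
def cam(c):
    f=192/np.tan(np.radians(c['vfov'])/2); return f,Ro.from_euler('xyz',c['rotation']).as_matrix(),np.array(c['eye'])
def proj(c,P):
    f,R,e=cam(c); q=(np.atleast_2d(P)-e)@R; s=q[:,:2]/q[:,2:]; s=s*(1+c['k1']*(s**2).sum(1,keepdims=True))
    return s*f+[c['cx'],c['cy']]
def unproj(c,uv,z):
    f,R,e=cam(c); d=(np.atleast_2d(uv)-[c['cx'],c['cy']])/f; s=d.copy()
    for _ in range(20): s=d/(1+c['k1']*(s**2).sum(1,keepdims=True))
    r=np.c_[s,np.ones(len(s))]@R.T; return e+r*((z-e[2])/r[:,2:])
E
python3 - <<'E'
from plant import bot
from h import *
im=cv2.imread('pics/top0.png')
cv2.imwrite('pics/topc.png',cv2.resize(im[120:225,230:365],None,fx=5.7,fy=5.7,interpolation=cv2.INTER_CUBIC))
c=bot.get_calibration('top')
print(unproj(c,[[272,174],[326,167]],94))
E
```

```text
[[542.80089279 274.50527455  94.        ]
 [554.07557669 157.09942783  94.        ]]
```

View pics/topc.png

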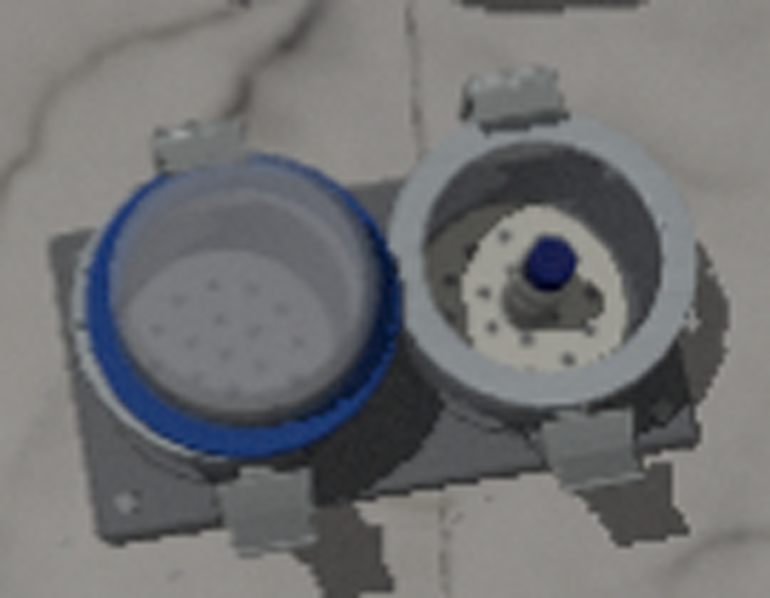

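The crop confirms the clear cup with the blue flange, centred at about (244,306) in the crop. The right rim with the vial is centred at about (543,260), and its cap is at (551,263). Next I fit the station pose.

```bash
cat > fit.py <<'E'
from plant import bot
from h import *
from scipy.optimize import least_squares
c=bot.get_calibration('top')
px=lambda p:np.array([230,120])+(np.array(p)+.5)/5.7-.5
M=np.array([[66,125,12],[-66,125,12],[-66,-125,12],[0,-61,90]]); U=px([[50,240],[105,543],[697,440],[543,260]])
T=lambda p,m:np.c_[p[0]+np.cos(p[2])*m[:,0]-np.sin(p[2])*m[:,1],p[1]+np.sin(p[2])*m[:,0]+np.cos(p[2])*m[:,1],m[:,2]]
r=least_squares(lambda p:(proj(c,T(p,M))-U).ravel(),[548,215,.1])
p=r.x;print(p,r.fun.round(1))
S=lambda P:(np.array([[np.cos(p[2]),np.sin(p[2])],[-np.sin(p[2]),np.cos(p[2])]])@(np.array(P)[:,:2]-p[:2]).T).T.round(1)
print('lid centre', S(unproj(c,px([[244,306]]),98)),unproj(c,px([[244,306]]),98),'rim',S(unproj(c,px([[543,260]]),90)))
print('lid edge L,R,top,bot',S(unproj(c,px([[88,320],[400,290],[255,152],[235,460]]),98)))
print('right hasp top edge', S(unproj(c,px([[598,480]]),105)),'left',S(unproj(c,px([[275,550]]),105)))
E
python3 fit.py
```

```text
[5.52128593e+02 2.18276765e+02 1.35985694e-01] [-0.6 -0.4 -1.   0.6  1.3  0.2  0.3 -0.4]
lid centre [[-1.3 56.1]] [[543.24589982 273.73121517  98.        ]] rim [[ -0.9 -60.1]]
lid edge L,R,top,bot [[  3.5 114.7]
 [ -5.3  -2.8]
 [ 58.1  41. ]
 [-59.   70.1]]
right hasp top edge [[-91.1 -59.6]] left [[-96.1  62.1]]
```

```bash
cat > plan.py <<'E'
import sys; from plant import bot; from h import *
SX,SY,SA=552.1,218.3,.136
def st(x,y): return np.array([SX+np.cos(SA)*x-np.sin(SA)*y, SY+np.sin(SA)*x+np.cos(SA)*y])
def now():
    o=bot.get_obs();P=o['tool_pos'];d=P[:2]-[SX,SY];c,s=np.cos(SA),np.sin(SA)
    print('t',round(o['time'],2),'stn',[round(c*d[0]+s*d[1],1),round(-s*d[0]+c*d[1],1),round(P[2],1)],'yawerr',round(SA+np.pi/2-o['tcp_rot'][2],3),'F',o['contact_force'].round(1),'w',round(o['grip_width'],1)); return o
def plan(x,y,z,n):
    o=now();P=o['tool_pos'];yaw=o['tcp_rot'][2];D=(np.r_[st(x,y),z]-P)/n
    dy=(SA+np.pi/2-yaw)/n
    for i in range(n):
        a=yaw+i*dy;t=np.array([np.cos(a)*D[0]+np.sin(a)*D[1],np.sin(a)*D[0]-np.cos(a)*D[1],-D[2]])/80
        print(t.round(2).tolist(),round(-dy/.1,2))
if __name__=='__main__': plan(*map(float,sys.argv[1:4]),int(sys.argv[4]))
E
python3 plan.py 0 128 205 20
```

```text
t 0.1 stn [np.float64(-405.6), np.float64(-637.4), np.float64(204.9)] yawerr 1.239 F [0.5 0.1 0.2] w 92.0
[0.4, -0.37, -0.0] -0.62
[0.42, -0.34, -0.0] -0.62
[0.44, -0.32, -0.0] -0.62
[0.46, -0.29, -0.0] -0.62
[0.47, -0.26, -0.0] -0.62
[0.49, -0.23, -0.0] -0.62
[0.5, -0.2, -0.0] -0.62
[0.51, -0.17, -0.0] -0.62
[0.52, -0.14, -0.0] -0.62
[0.53, -0.1, -0.0] -0.62
[0.54, -0.07, -0.0] -0.62
[0.54, -0.04, -0.0] -0.62
[0.54, -0.0, -0.0] -0.62
[0.54, 0.03, -0.0] -0.62
[0.54, 0.06, -0.0] -0.62
[0.53, 0.1, -0.0] -0.62
[0.53, 0.13, -0.0] -0.62
[0.52, 0.16, -0.0] -0.62
[0.51, 0.19, -0.0] -0.62
[0.49, 0.22, -0.0] -0.62
```

Call:
jog_arm(
  targets=[
    {"xyz": [0.4,-0.37,0],"spin": -0.62},
    {"xyz": [0.42,-0.34,0],"spin": -0.62},
    {"xyz": [0.44,-0.32,0],"spin": -0.62},
    {"xyz": [0.46,-0.29,0],"spin": -0.62},
    {"xyz": [0.47,-0.26,0],"spin": -0.62},
    {"xyz": [0.49,-0.23,0],"spin": -0.62},
    {"xyz": [0.5,-0.2,0],"spin": -0.62},
    {"xyz": [0.51,-0.17,0],"spin": -0.62},
    {"xyz": [0.52,-0.14,0],"spin": -0.62},
    {"xyz": [0.53,-0.1,0],"spin": -0.62},
  ],
  gripper=76,
)

```text
time: 1.35
tool_pos: [386.2, -61.3, 205.4]
tcp_rot: [-3.141, 0.0, 1.09]
contact_force: [1.0, 0.5, -0.7]
grip_width: 69.9
finger_force: 0.0
```

Call:
jog_arm(
  targets=[
    {"xyz": [0.54,-0.07,0],"spin": -0.62},
    {"xyz": [0.54,-0.04,0],"spin": -0.62},
    {"xyz": [0.54,0,0],"spin": -0.62},
    {"xyz": [0.54,0.03,0],"spin": -0.62},
    {"xyz": [0.54,0.06,0],"spin": -0.62},
    {"xyz": [0.53,0.1,0],"spin": -0.62},
    {"xyz": [0.53,0.13,0],"spin": -0.62},
    {"xyz": [0.52,0.16,0],"spin": -0.62},
    {"xyz": [0.51,0.19,0],"spin": -0.62},
    {"xyz": [0.49,0.22,0],"spin": -0.62},
  ],
)

```text
time: 2.6
tool_pos: [535.2, 345.8, 204.9]
tcp_rot: [-3.141, 0.0, 1.71]
contact_force: [1.6, 0.2, 0.4]
grip_width: 69.9
finger_force: 0.0
```

```bash
python3 plan.py 0 128 107 9; python3 -c "
from plant import bot;from h import *
c=bot.get_calibration('wrist');cv2.imwrite('pics/w1.png',bot.capture('wrist'));print(c)"
```

```text
t 2.6 stn [np.float64(0.6), np.float64(128.6), np.float64(204.9)] yawerr -0.003 F [1.6 0.2 0.4] w 69.9
[-0.0, -0.0, 0.14] 0.0
[-0.0, -0.0, 0.14] 0.0
[-0.0, -0.0, 0.14] 0.0
[-0.0, -0.0, 0.14] 0.0
[-0.0, -0.0, 0.14] 0.0
[-0.0, -0.0, 0.14] 0.0
[-0.0, -0.0, 0.14] 0.0
[-0.0, -0.0, 0.14] 0.0
[-0.0, -0.0, 0.14] 0.0
{'vfov': 58.761653006565126, 'cx': 252.8908477705309, 'cy': 191.5200294548954, 'k1': -0.0976625560852001, 'eye': array([524.82182509, 420.14093915, 383.80958307]), 'rotation': array([2.85920701e+00, 1.76607044e-04, 1.38687681e-01])}
```

View pics/w1.png

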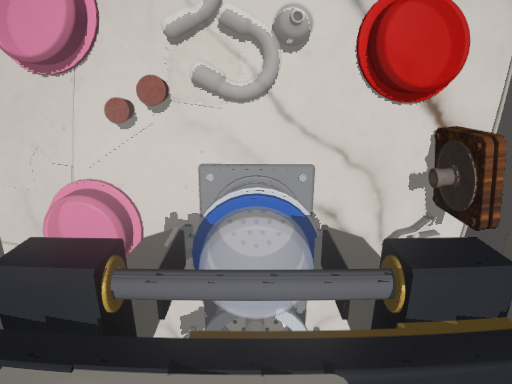

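The wrist view shows the base's left corners at (199,165) and (314,165). The blue flange spans columns 193 to 316, and the finger tips sit evenly either side of it.

Run:
```python
from h import *
c={'vfov':58.761653006565126,'cx':252.8908,'cy':191.52,'k1':-.09766,'eye':np.array([524.82182509,420.14093915,383.80958307]),'rotation':[2.85920701,1.766e-4,.138687681]}
SX,SY,SA=552.1,218.3,.136
def S(P):
    d=P[:,:2]-[SX,SY];k,s=np.cos(SA),np.sin(SA);return np.c_[k*d[:,0]+s*d[:,1],-s*d[:,0]+k*d[:,1]].round(1)
print(S(unproj(c,[[199,165],[314,165]],12)),S(unproj(c,[[193,253],[316,253],[254,196]],98)))
```

```text
[[-59.5 126.4]
 [ 68.6 126.8]] [[-54.8  61.3]
 [ 59.2  61.6]
 [  1.5 116.7]]
```

Call:
jog_arm(
  targets=[
    {"xyz": [0,0,0.14]},
    {"xyz": [0,0,0.14]},
    {"xyz": [0,0,0.14]},
    {"xyz": [0,0,0.14]},
    {"xyz": [0,0,0.14]},
    {"xyz": [0,0,0.14]},
    {"xyz": [0,0,0.14]},
    {"xyz": [0,0,0.14]},
    {"xyz": [0,0,0.1]},
    {"xyz": [0,0,0]},
  ],
)

```text
invalid input
```

Call:
jog_arm(
  targets=[
    {"xyz": [0,0,0.14],"spin": 0},
    {"xyz": [0,0,0.14],"spin": 0},
    {"xyz": [0,0,0.14],"spin": 0},
    {"xyz": [0,0,0.14],"spin": 0},
    {"xyz": [0,0,0.14],"spin": 0},
    {"xyz": [0,0,0.14],"spin": 0},
    {"xyz": [0,0,0.14],"spin": 0},
    {"xyz": [0,0,0.14],"spin": 0},
    {"xyz": [0,0,0.1],"spin": 0},
    {"xyz": [0,0,0],"spin": 0},
  ],
)

```text
time: 3.9
tool_pos: [534.7, 344.3, 107.1]
tcp_rot: [-3.14, 0.001, 1.708]
contact_force: [-0.2, 0.8, 0.0]
grip_width: 69.7
finger_force: 0.0
```

Call:
jog_arm(
  targets=[
    {"xyz": [-0.1,0,0],"spin": 0},
    {"xyz": [-0.1,0,0],"spin": 0},
    {"xyz": [-0.05,0,0],"spin": 0},
    {"xyz": [-0.05,0,0],"spin": 0},
    {"xyz": [-0.05,0,0],"spin": 0},
    {"xyz": [-0.05,0,0],"spin": 0},
    {"xyz": [-0.05,0,0],"spin": 0},
    {"xyz": [-0.05,0,0],"spin": 0},
    {"xyz": [-0.05,0,0],"spin": 0},
    {"xyz": [-0.05,0,0],"spin": 0},
  ],
)

```text
time: 5.15
tool_pos: [541.6, 296.7, 107.9]
tcp_rot: [-3.141, -0.0, 1.708]
contact_force: [0.4, 1.9, 0.6]
grip_width: 69.7
finger_force: 0.7
```

```bash
python3 -c "
from plan import *
now();im=bot.capture('top');cv2.imwrite('pics/t2.png',cv2.resize(im[120:225,230:365],None,fx=5.7,fy=5.7,interpolation=cv2.INTER_CUBIC))"
```

```text
t 5.15 stn [np.float64(0.2), np.float64(79.1), np.float64(107.9)] yawerr -0.001 F [0.4 1.9 0.6] w 69.7
```

View pics/t2.png

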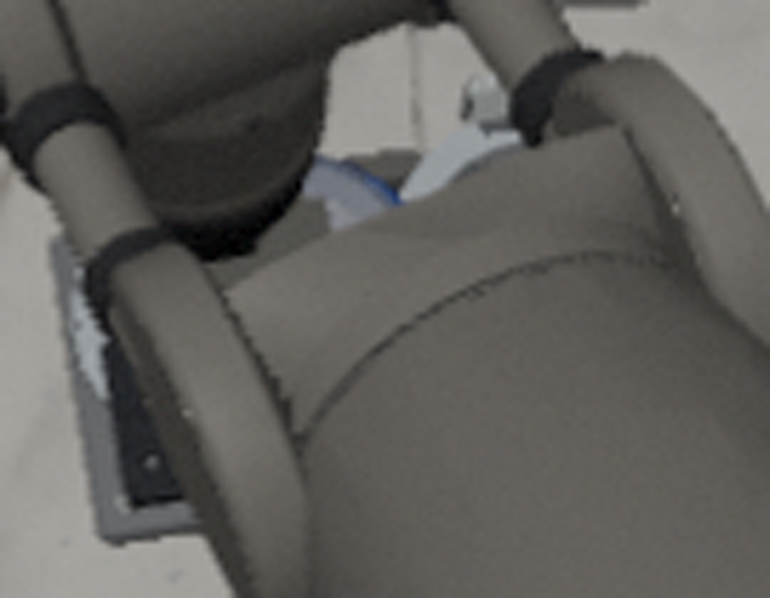

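The arm blocks most of the top view, with the blue flange edge just visible near (360,180). The push force is a small 1.9 N, so I carry on.

Call:
jog_arm(
  targets=[
    {"xyz": [-0.06,0,0],"spin": 0},
    {"xyz": [-0.06,0,0],"spin": 0},
    {"xyz": [-0.06,0,0],"spin": 0},
    {"xyz": [-0.06,0,0],"spin": 0},
    {"xyz": [-0.06,0,0],"spin": 0},
    {"xyz": [-0.06,0,0],"spin": 0},
    {"xyz": [-0.06,0,0],"spin": 0},
    {"xyz": [-0.06,0,0],"spin": 0},
    {"xyz": [-0.06,0,0],"spin": 0},
    {"xyz": [-0.06,0,0],"spin": 0},
  ],
)

```text
time: 6.45
tool_pos: [548.2, 249.0, 107.9]
tcp_rot: [-3.142, 0.0, 1.708]
contact_force: [-0.1, 1.6, 0.6]
grip_width: 69.9
finger_force: 0.7
```

Call:
jog_arm(
  targets=[
    {"xyz": [-0.06,0,0],"spin": 0},
    {"xyz": [-0.06,0,0],"spin": 0},
    {"xyz": [-0.06,0,0],"spin": 0},
    {"xyz": [-0.06,0,0],"spin": 0},
    {"xyz": [-0.06,0,0],"spin": 0},
    {"xyz": [-0.06,0,0],"spin": 0},
    {"xyz": [-0.04,0,0],"spin": 0},
    {"xyz": [-0.03,0,0],"spin": 0},
    {"xyz": [0,0,0],"spin": 0},
    {"xyz": [0,0,0],"spin": 0},
  ],
)

```text
time: 7.7
tool_pos: [552.9, 215.2, 107.9]
tcp_rot: [-3.142, 0.0, 1.708]
contact_force: [0.0, 0.7, 0.4]
grip_width: 69.9
finger_force: 0.2
```

```bash
python3 -c "
from plan import *
now();print(bot.get_calibration('wrist'));a=bot.capture('wrist');b=bot.capture('side')
cv2.imwrite('pics/w3f.png',a);cv2.imwrite('pics/s3f.png',b)
cv2.imwrite('pics/m3.png',np.hstack([cv2.resize(a,(512,384)),cv2.resize(b[140:236,195:267],(288,384),interpolation=cv2.INTER_CUBIC)]))"
```

```text
t 7.7 stn [np.float64(0.4), np.float64(-3.2), np.float64(107.9)] yawerr -0.001 F [0.  0.7 0.4] w 69.9
{'vfov': 58.761653006565126, 'cx': 252.8908477705309, 'cy': 191.5200294548954, 'k1': -0.0976625560852001, 'eye': array([542.54148582, 289.49787005, 286.77075978]), 'rotation': array([ 2.85925602e+00, -6.47031003e-04,  1.36590098e-01])}
```

View pics/m3.png

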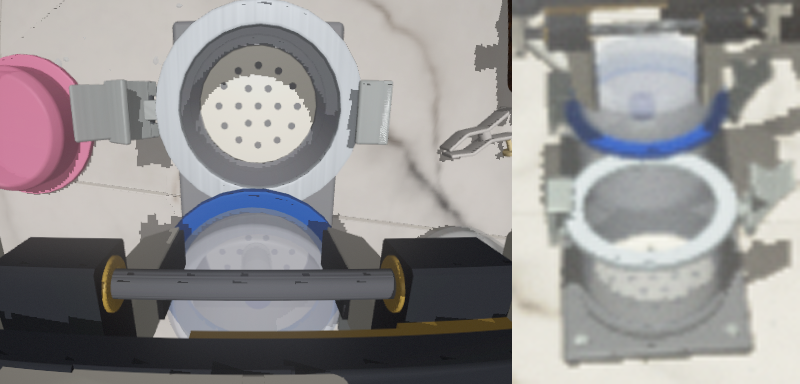

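The wrist view shows the left rim with its inner circle at columns 179–338 and rows 24–183. The lid's trailing flange edge is at (257,189).

```bash
cat > ws.py <<'E'
from h import *
SX,SY,SA=552.1,218.3,.136
def S(P):
    d=P[:,:2]-[SX,SY];k,s=np.cos(SA),np.sin(SA);return np.c_[k*d[:,0]+s*d[:,1],-s*d[:,0]+k*d[:,1]].round(1)
def W(eye,rot): return {'vfov':58.761653006565126,'cx':252.8908,'cy':191.52,'k1':-.09766,'eye':np.array(eye),'rotation':rot}
E
python3 - <<'E'
from ws import *
c=W([542.54148582,289.49787005,286.77075978],[2.859256,-6.47e-4,.13659])
print('inner L R T B',S(unproj(c,[[179,103],[338,103],[258.5,24],[258.5,183]],90)).tolist())
print('outer L R',S(unproj(c,[[155,103],[360,103]],90)).tolist())
print('lid edge',S(unproj(c,[[257,189]],98)).tolist(), 'flange at row 225', S(unproj(c,[[183,225],[331,225]],98)).tolist())
E
```

```text
inner L R T B [[-41.4, 66.8], [48.5, 66.9], [3.3, 108.5], [3.7, 20.0]]
outer L R [[-55.1, 67.0], [61.1, 67.1]]
lid edge [[2.7, 18.6]] flange at row 225 [[-41.3, -3.7], [47.0, -3.7]]
```

Call:
jog_arm(
  targets=[
    {"xyz": [-0.04,0,0],"spin": 0},
    {"xyz": [-0.03,0,0],"spin": 0},
    {"xyz": [-0.03,0,0],"spin": 0},
    {"xyz": [-0.03,0,0],"spin": 0},
    {"xyz": [-0.02,0,0],"spin": 0},
    {"xyz": [0,0,0],"spin": 0},
    {"xyz": [0,0,0],"spin": 0},
    {"xyz": [0,0,0],"spin": 0},
    {"xyz": [0,0,0],"spin": 0},
    {"xyz": [0,0,0],"spin": 0},
  ],
)

```text
time: 9.05
tool_pos: [554.5, 203.4, 107.9]
tcp_rot: [-3.142, 0.0, 1.708]
contact_force: [0.1, 0.4, 0.1]
grip_width: 69.7
finger_force: 0.3
```

```bash
python3 -c "
from plan import *
now();c=bot.get_calibration('wrist');print(c['eye'],c['rotation']);a=bot.capture('wrist');b=bot.capture('side');t=bot.capture('top')
for n,i in zip('wst',(a,b,t)): cv2.imwrite('pics/'+n+'4.png',i)
r=lambda i,s:cv2.resize(i,s,interpolation=cv2.INTER_CUBIC)
cv2.imwrite('pics/m4.png',np.hstack([r(a[0:300,130:390],(520,600)),np.vstack([r(b[140:220,195:265],(263,300)),r(t[120:225,273:365],(263,300))])]))"
```

```text
t 9.05 stn [np.float64(0.4), np.float64(-15.1), np.float64(107.9)] yawerr -0.001 F [0.1 0.4 0.1] w 69.7
[544.17269738 277.67078309 286.80506179] [ 2.85949602e+00 -6.88106087e-04  1.36554795e-01]
```

View pics/m4.png

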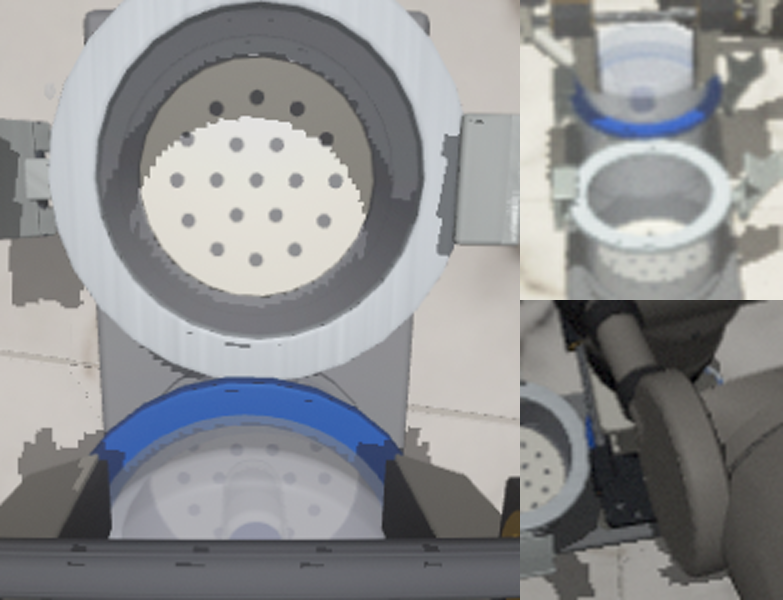

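The left rim's lower edge (crop row 380) and the lid's trailing edge (crop row 378) are about tangent, so the lid is nearly there. I push 2 mm more, then back off and look.

Call:
jog_arm(
  targets=[
    {"xyz": [-0.02,0,0],"spin": 0},
    {"xyz": [-0.01,0,0],"spin": 0},
    {"xyz": [0,0,0],"spin": 0},
    {"xyz": [0,0,0],"spin": 0},
    {"xyz": [0.1,0,0],"spin": 0},
    {"xyz": [0.2,0,0],"spin": 0},
    {"xyz": [0.3,0,0],"spin": 0},
    {"xyz": [0.3,0,-0.4],"spin": 0},
    {"xyz": [0.1,0,-0.6],"spin": 0},
    {"xyz": [0,0,-0.6],"spin": 0},
  ],
)

```text
time: 10.45
tool_pos: [543.1, 282.1, 237.1]
tcp_rot: [-3.141, 0.0, 1.71]
contact_force: [0.3, 0.4, 0.6]
grip_width: 69.9
finger_force: 0.0
```

Call:
jog_arm(
  targets=[
    {"xyz": [-0.5,-0.5,-0.3],"spin": 0},
    {"xyz": [-0.5,-0.5,0],"spin": 0},
    {"xyz": [-0.5,-0.5,0],"spin": 0},
    {"xyz": [-0.4,-0.5,0],"spin": 0},
    {"xyz": [0,-0.3,0],"spin": 0},
    {"xyz": [0,0,0],"spin": 0},
    {"xyz": [0,0,0],"spin": 0},
    {"xyz": [0,0,0],"spin": 0},
    {"xyz": [0,0,0],"spin": 0},
    {"xyz": [0,0,0],"spin": 0},
  ],
  gripper=0,
)

```text
time: 11.7
tool_pos: [382.6, 104.7, 259.7]
tcp_rot: [-3.141, 0.0, 1.708]
contact_force: [-0.0, -0.3, -0.4]
grip_width: 0.6
finger_force: 0.0
```

```bash
python3 -c "
from plan import *
now();c=bot.get_calibration('wrist');print(c['eye'],c['rotation']);a=bot.capture('wrist');b=bot.capture('side');t=bot.capture('top')
for n,i in zip('wst',(a,b,t)): cv2.imwrite('pics/'+n+'5.png',i)
r=lambda i,s:cv2.resize(i,s,interpolation=cv2.INTER_CUBIC)
cv2.imwrite('pics/m5.png',np.hstack([r(a,(400,300)),r(t[120:225,230:365],(386,300))]))"
```

```text
t 11.7 stn [np.float64(-183.3), np.float64(-89.6), np.float64(259.7)] yawerr -0.001 F [-0.  -0.3 -0.4] w 0.6
[372.32576786 179.00770779 438.61683265] [ 2.85962821e+00 -2.00711059e-04  1.36741024e-01]
```

View pics/m5.png

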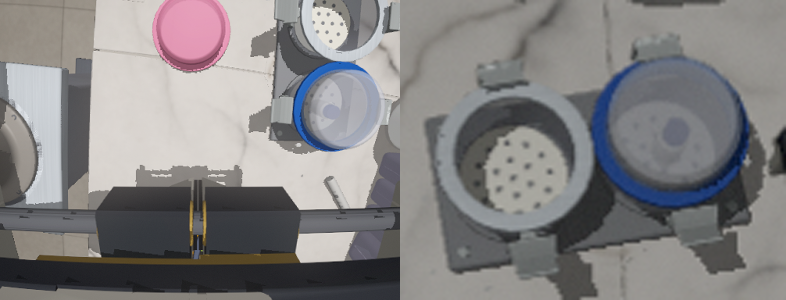

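Run:
```python
from plant import bot
from ws import *
from scipy.optimize import least_squares
c=bot.get_calibration('top'); th=np.linspace(0,2*np.pi,72)
def hull(p):
    C=np.c_[p[0]+p[2]*np.cos(th),p[1]+p[2]*np.sin(th)]
    return np.vstack([proj(c,np.c_[C,0*th+z]) for z in(90,98)])
A=np.linspace(0,2*np.pi,24,endpoint=False); N=np.c_[np.cos(A),np.sin(A)]
for n in('top0','t5'):
    im=cv2.imread(f'pics/{n}.png'); im=cv2.resize(im,None,fx=4,fy=4,interpolation=cv2.INTER_CUBIC)
    h=cv2.cvtColor(im,cv2.COLOR_BGR2HSV); m=cv2.inRange(h,(100,130,60),(130,255,255)); m[:120*4]=0;m[225*4:]=0;m[:,:230*4]=0;m[:,365*4:]=0
    k,l,s,_=cv2.connectedComponentsWithStats(m); i=1+s[1:,4].argmax()
    q=np.argwhere(l==i)[:,::-1]; q=(q+.5)/4-.5
    sup=(q@N.T).max(0)
    p0=[543,274,60] if n=='top0' else [560,157,60]
    r=least_squares(lambda p:(hull(p)@N.T).max(0)-sup,p0,loss='soft_l1',f_scale=.3)
    print(n,r.x.round(1),S(r.x[None,:2]),r.fun.round(1))
# rims, same camera: outer edge circle by Hough-free manual extents
px=lambda p:np.array([230,120])+(np.array(p,float)+.5)/5.7-.5
print('R rim ext (top0)',S(unproj(c,px([[388,260],[697,260],[543,110],[543,410],[422,260],[665,260],[543,140],[543,378]]),90)).tolist())
px=lambda p:np.array([230,120])+(np.array(p,float)-[400,0]+.5)/2.857-.5
print('L rim ext (t5)',S(unproj(c,px([[438,156],[592,156],[515,80],[515,233]]),90)).tolist())
```

```text
top0 [541.7 276.5  55.5] [[-2.4 59.1]] [-1.8 -2.7 -1.9 -1.2 -0.5 -0.1  0.3  0.6  0.7  0.7  0.6  0.1 -0.1 -0.8
 -1.1 -1.5 -2.  -1.2  1.4  5.6 11.3  9.5  4.2  0.4]
t5 [555.9 162.8  57.3] [[ -3.8 -55.5]] [-1.1 -1.3 -1.2 -0.8 -0.4  0.   0.4  0.5  0.6  0.4  0.1  0.2 -0.1 -0.4
 -0.6 -0.5 -0.6 -0.5  1.2  4.7  9.8  7.6  3.1  0.1]
R rim ext (top0) [[9.4, -1.8], [-11.0, -118.4], [58.6, -72.8], [-58.5, -47.9], [7.1, -14.5], [-8.9, -106.2], [46.6, -70.2], [-46.3, -50.5]]
L rim ext (t5) [[9.8, 118.5], [-10.4, 3.8], [59.3, 50.3], [-58.9, 71.8]]
```

Run:
```python
from plant import bot
from ws import *
from scipy.optimize import least_squares
c=bot.get_calibration('top'); th=np.linspace(0,2*np.pi,72)
def hull(p,r):
    C=np.c_[p[0]+r*np.cos(th),p[1]+r*np.sin(th)]
    return np.vstack([proj(c,np.c_[C,0*th+z]) for z in(90,98)])
A=np.linspace(0,2*np.pi,24,endpoint=False); N=np.c_[np.cos(A),np.sin(A)]; k=np.r_[0:14]
for n in('top0','t5'):
    im=cv2.imread(f'pics/{n}.png'); im=cv2.resize(im,None,fx=4,fy=4,interpolation=cv2.INTER_CUBIC)
    h=cv2.cvtColor(im,cv2.COLOR_BGR2HSV); m=cv2.inRange(h,(100,110,40),(130,255,255)); m[:120*4]=0;m[225*4:]=0;m[:,:230*4]=0;m[:,365*4:]=0
    _,l,s,_=cv2.connectedComponentsWithStats(m); i=1+s[1:,4].argmax()
    q=(np.argwhere(l==i)[:,::-1]+.5)/4-.5; sup=(q@N.T).max(0)
    p0=[543,274] if n=='top0' else [560,157]
    r=least_squares(lambda p:((hull(p,59.5)@N.T).max(0)-sup)[k],p0)
    print(n,r.x.round(1),S(r.x[None]),r.fun.round(1))
im=cv2.imread('pics/t5.png')[120:225,230:365]; im=cv2.resize(im,None,fx=5.7,fy=5.7,interpolation=cv2.INTER_CUBIC)
def dr(x,y,z,R,col):
    P=np.c_[x+R*np.cos(th),y+R*np.sin(th)];k,s=np.cos(SA),np.sin(SA)
    U=proj(c,np.c_[SX+k*P[:,0]-s*P[:,1],SY+s*P[:,0]+k*P[:,1],0*th+z]);U=((U-[230,120]+.5)*5.7-.5).round().astype(int)
    cv2.polylines(im,[U],True,col,1)
dr(-.6,61,90,60,(0,255,0));dr(-.6,61,90,46,(0,255,0));dr(-.6,-61,98,60,(0,255,255));dr(-.6,-61,90,60,(0,0,255))
cv2.imwrite('pics/o5.png',im)
```

```text
top0 [545.9 273.3] [[ 1.3 55.4]] [ 0.4 -0.2 -0.  -0.2 -0.1 -0.   0.1  0.1 -0.   0.1  0.  -0.1  0.1 -0.1]
t5 [558.  160.9] [[ -1.9 -57.7]] [ 0.4  0.  -0.3 -0.1 -0.1 -0.1  0.1  0.2  0.2  0.1 -0.2  0.   0.1 -0. ]
```

View pics/o5.png

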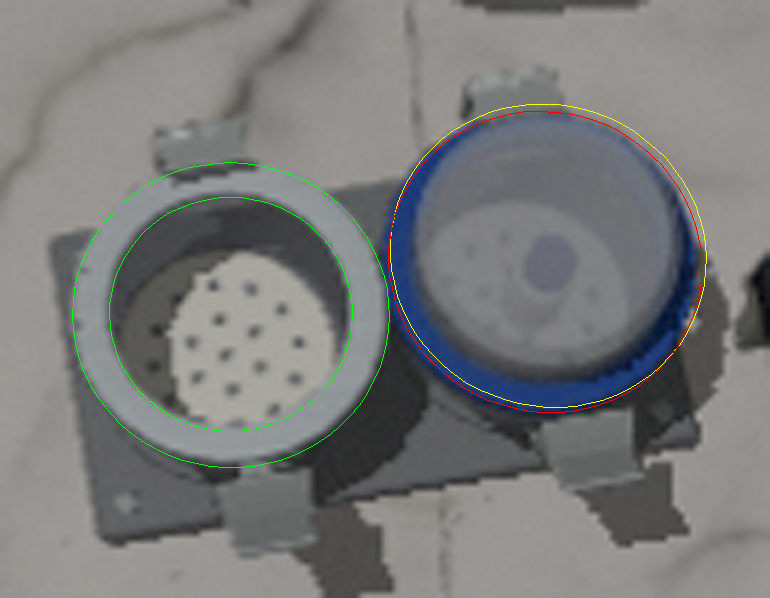

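The overlay shows the lid close to flush, with the left rim matching the green circles and the lid edge at columns 389–698. My offset estimates spread over 0 to 3 mm, so I take one closer wrist shot from above.

Call:
jog_arm(
  targets=[
    {"xyz": [0,0.4,0],"spin": 0},
    {"xyz": [0,0.4,0],"spin": 0},
    {"xyz": [0,0.4,0],"spin": 0},
    {"xyz": [-0.1,0.4,0.1],"spin": 0},
    {"xyz": [-0.1,0.4,0.2],"spin": 0},
    {"xyz": [0,0.3,0.2],"spin": 0},
    {"xyz": [0,0,0.25],"spin": 0},
    {"xyz": [0,0,0],"spin": 0},
    {"xyz": [0,0,0],"spin": 0},
    {"xyz": [0,0,0],"spin": 0},
  ],
)

```text
time: 13.1
tool_pos: [567.2, 113.9, 201.2]
tcp_rot: [3.14, 0.0, 1.708]
contact_force: [0.9, -0.5, -0.1]
grip_width: 0.5
finger_force: 0.0
```

```bash
python3 -c "
from plan import *
now();c=bot.get_calibration('wrist');print(c['eye'].round(2).tolist(),c['rotation'].round(4).tolist());a=bot.capture('wrist')
cv2.imwrite('pics/w6.png',a)
cv2.imwrite('pics/w6c.png',cv2.resize(a[0:262,90:439],None,fx=2.28,fy=2.28,interpolation=cv2.INTER_CUBIC))"
```

```text
t 13.1 stn [np.float64(0.8), np.float64(-105.5), np.float64(201.2)] yawerr -0.001 F [ 0.9 -0.5 -0.1] w 0.5
[556.5, 188.19, 380.05] [2.8595, -0.0027, 0.1366]
```

View pics/w6c.png

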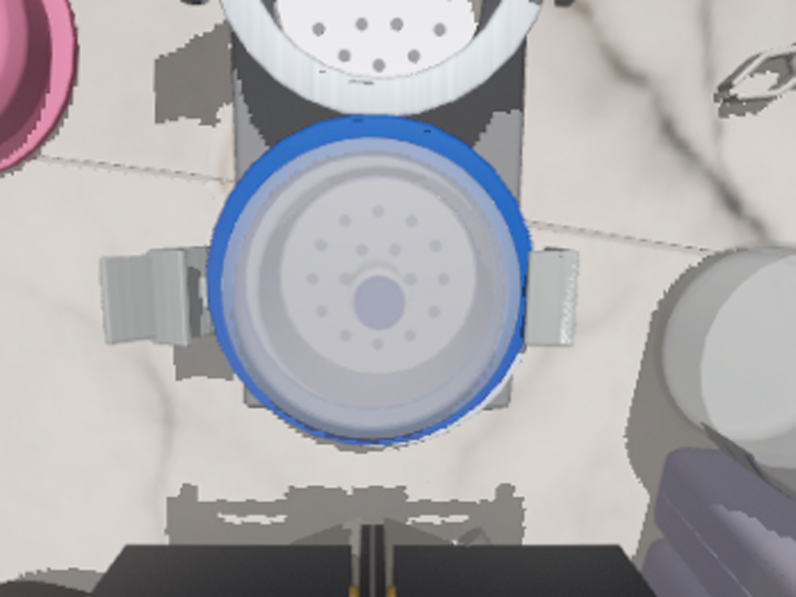

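The close view shows the lid edge at left (208,285), right (530,240), top (372,115) and bottom (370,443). A white sliver of rim shows at the lower right, about (500,385) to (430,440), so the lid sits a little towards -x and +y.

Run:
```python
from ws import *
c=W([556.5,188.19,380.05],[2.8595,-.0027,.1366])
u=lambda q:np.array([90,0])+(np.array(q,float)+.5)/2.28-.5
g=lambda n,q,z:print(n,S(unproj(c,u(q),z)).tolist())
g('Lrim outer L R row0, bottom',[[222,0],[541,0],[381,115]],90)
g('lid L, R(240), L(240), ',[[208,285],[530,240],[211,240]],98)
g('lid bottom98, top(90), top(98)',[[370,443]],98);g('',[[372,115]],90);g('',[[372,115]],98)
g('base bottom corners',[[246,406],[511,406]],12)
g('claw lip inner, far',[[527,255],[527,345]],104); g('hasp y edges claw outer',[[578,250],[574,345]],104)
g('sliver',[[503,380],[432,440]],90)
im=cv2.imread('pics/w6.png');h=cv2.cvtColor(im,cv2.COLOR_BGR2HSV)
m=cv2.inRange(h,(100,130,60),(125,255,255));_,l,s,_=cv2.connectedComponentsWithStats(m);i=1+s[1:,4].argmax();print(s[i])
for r in(70,90,105,125,150,165,180):
    q=np.where(l[r]==i)[0];print(r,q.min(),q.max(),S(unproj(c,[[q.min()-.5,r],[q.max()+.5,r]],98)).tolist())
for r in (2,10,20,30):
    row=im[r].astype(int).min(1);print(r,S(unproj(c,[[90+222/2.28,r]],90)).tolist(),row[170:215:3],row[305:340:3])
```

```text
Lrim outer L R row0, bottom [[-50.7, 42.5], [59.4, 42.8], [4.2, 3.7]]
lid L, R(240), L(240),  [[-58.0, -55.1], [57.2, -39.2], [-56.1, -39.2]]
lid bottom98, top(90), top(98) [[0.3, -114.4]]
 [[1.0, 3.7]]
 [[1.0, 2.8]]
base bottom corners [[-60.2, -121.2], [69.3, -121.2]]
claw lip inner, far [[55.2, -44.1], [56.7, -75.9]]
hasp y edges claw outer [[73.1, -42.2], [73.8, -75.8]]
sliver [[51.1, -91.7], [24.4, -115.6]]
[ 181   50  142  145 2462]
70 203 302 [[-38.8, -12.1], [40.3, -12.0]]
90 189 316 [[-50.6, -27.4], [52.1, -27.4]]
105 183 321 [[-56.0, -39.2], [56.7, -39.2]]
125 181 319 [[-58.4, -55.3], [55.8, -55.3]]
150 187 318 [[-54.4, -76.0], [55.9, -76.0]]
165 195 310 [[-48.2, -88.8], [49.8, -88.8]]
180 210 294 [[-36.0, -101.9], [36.6, -101.9]]
2 [[-50.5, 40.8]] [196 172 162 184 201 201 202 213 216 219 221 222 113 100 234] [ 91 126 223 221 220 219 216 166 186 181  99  90]
10 [[-50.7, 34.8]] [198 199 199 200 202 162 118 175 212 215 217 221 221 213 162] [219 226 220 218 218 216 162 195 194 191 189 186]
20 [[-51.0, 27.2]] [188 115 116 116 117 117 117 139  80 158 211 215 215 220 227] [219 221 214 213 139  96 196 197 195 195 194 192]
30 [[-51.2, 19.6]] [117 116 117 117 119 119 118  93  79  79  78  81 143 211 220] [209 114  79  78  80 163 200 198 197 194 194 193]
```

The lid sits about 3.7 mm off in -x and 2.5 mm off in +y. I will re-seat it with a wider V, fingers opened to 84 mm and centred on the true station x.

Call:
jog_arm(
  targets=[
    {"xyz": [0.3,0.04,0],"spin": 0},
    {"xyz": [0.4,0,0],"spin": 0},
    {"xyz": [0.4,0,0],"spin": 0},
    {"xyz": [0.4,0,0],"spin": 0},
    {"xyz": [0.1,0,0.2],"spin": 0},
    {"xyz": [0,0,0.35],"spin": 0},
    {"xyz": [0,0,0.35],"spin": 0},
    {"xyz": [0,0,0.2],"spin": 0},
    {"xyz": [0,0,0.07],"spin": 0},
    {"xyz": [0,0,0],"spin": 0},
  ],
  gripper=91,
)

```text
time: 14.4
tool_pos: [552.9, 240.9, 106.6]
tcp_rot: [3.141, 0.0, 1.708]
contact_force: [1.1, 0.7, 0.6]
grip_width: 83.3
finger_force: 0.0
```

```bash
cat > lid.py <<'E'
from plan import *; from ws import S
def lidrel():
    now(); c=bot.get_calibration('wrist'); im=bot.capture('wrist'); h=cv2.cvtColor(im,cv2.COLOR_BGR2HSV)
    m=cv2.inRange(h,(100,130,60),(125,255,255));_,l,s,_=cv2.connectedComponentsWithStats(m);i=1+s[1:,4].argmax(); print(s[i])
    q=np.argwhere(l==i); r0=q[:,0].min(); 
    for r in range(r0+6,r0+50,6):
        k=q[q[:,0]==r][:,1]; a=S(unproj(c,[[k.min()-.5,r],[k.max()+.5,r]],98)); print(r,a.tolist(),'mid',a[:,0].mean().round(2))
    k=q[q[:,0]==r0][:,1]; u=k.mean(); print('lid top edge',S(unproj(c,[[u,r0-.5]],90)))
    # left rim: brightness boundaries on upper rows
    g=im.min(2).astype(int)
    return im,g,c,r0
if __name__=='__main__':
    im,g,c,r0=lidrel(); cv2.imwrite('pics/l%d.png'%int(bot.get_obs()['time']*100),im)
    for r in (60,80,100,120,140):
        row=g[r]; b=np.where(row>205)[0]; b=b[(b>120)&(b<400)]
        if len(b): print('rim row',r,b.min(),b.max(),S(unproj(c,[[b.min()-.5,r],[b.max()+.5,r]],90)).tolist())
E
python3 lid.py
```

```text
t 14.4 stn [np.float64(3.9), np.float64(22.3), np.float64(106.6)] yawerr -0.001 F [1.1 0.7 0.6] w 83.3
[ 191  250  115   20 1350]
256 [[-18.3, 2.1], [21.9, 2.1]] mid 1.8
262 [[-29.5, -2.0], [29.9, -2.0]] mid 0.2
268 [[-34.7, -6.2], [36.3, -6.2]] mid 0.8Traceback (most recent call last):
  File "lid.py", line 13, in <module>
    im,g,c,r0=lidrel(); cv2.imwrite('pics/l%d.png'%int(bot.get_obs()['time']*100),im)
              ~~~~~~^^
  File "lid.py", line 7, in lidrel
    k=q[q[:,0]==r][:,1]; a=S(unproj(c,[[k.min()-.5,r],[k.max()+.5,r]],98)); print(r,a.tolist(),'mid',a[:,0].mean().round(2))
                                        ~~~~~^^
    return umr_minimum(a, axis, None, out, keepdims, initial, where)
ValueError: zero-size array to reduction operation minimum which has no identity
```

Call:
jog_arm(
  targets=[
    {"xyz": [-0.1,0.005,0],"spin": 0},
    {"xyz": [-0.1,0,0],"spin": 0},
    {"xyz": [-0.1,0,0],"spin": 0},
    {"xyz": [-0.1,0,0],"spin": 0},
    {"xyz": [-0.06,0,0],"spin": 0},
    {"xyz": [-0.04,0,0],"spin": 0},
    {"xyz": [-0.04,0,0],"spin": 0},
    {"xyz": [-0.04,0,0],"spin": 0},
    {"xyz": [-0.04,0,0],"spin": 0},
    {"xyz": [0,0,0],"spin": 0},
  ],
)

```text
time: 15.7
tool_pos: [559.7, 191.8, 106.3]
tcp_rot: [-3.141, 0.0, 1.708]
contact_force: [-0.1, 0.3, 0.6]
grip_width: 83.7
finger_force: 0.3
```

```bash
sed -i 's/r0+50,6/q[:,0].max()-3,8/' lid.py; python3 lid.py
```

```text
t 15.7 stn [np.float64(3.9), np.float64(-27.3), np.float64(106.3)] yawerr -0.001 F [-0.1  0.3  0.6] w 83.7
[ 169  179  167   84 3447]
185 [[-19.1, -2.6], [21.9, -2.6]] mid 1.4
193 [[-28.5, -7.3], [31.8, -7.3]] mid 1.65
201 [[-34.5, -12.2], [38.3, -12.1]] mid 1.9
209 [[-40.6, -17.1], [43.3, -17.0]] mid 1.35
217 [[-44.5, -22.1], [47.7, -22.0]] mid 1.6
225 [[-44.9, -27.1], [51.0, -27.1]] mid 3.05
233 [[43.6, -32.2], [52.6, -32.2]] mid 48.1
241 [[46.3, -37.4], [53.0, -37.4]] mid 49.65
249 [[48.5, -42.7], [53.4, -42.7]] mid 50.95
257 [[51.3, -48.1], [53.2, -48.1]] mid 52.25
lid top edge [[ 5.1 -0.8]]
rim row 60 206 292 [[-21.9, 65.8], [25.4, 65.7]]
rim row 80 196 304 [[-27.8, 55.2], [32.3, 55.2]]
rim row 100 203 304 [[-24.2, 44.4], [32.7, 44.4]]
rim row 120 221 286 [[-14.4, 33.3], [22.9, 33.3]]
```

Call:
jog_arm(
  targets=[
    {"xyz": [0,0.01,0],"spin": 0},
    {"xyz": [0,0.01,0],"spin": 0},
    {"xyz": [0,0.01,0],"spin": 0},
    {"xyz": [0,0,0],"spin": 0},
    {"xyz": [0,0,0],"spin": 0},
    {"xyz": [0,0,0],"spin": 0},
    {"xyz": [0,0,0],"spin": 0},
    {"xyz": [0,0,0],"spin": 0},
    {"xyz": [0,0,0],"spin": 0},
    {"xyz": [0,0,0],"spin": 0},
  ],
)

```text
time: 17.0
tool_pos: [562.1, 192.3, 106.3]
tcp_rot: [3.142, 0.0, 1.708]
contact_force: [-1.0, 1.1, 0.7]
grip_width: 83.7
finger_force: 0.6
```

```bash
python3 lid.py | head -9
python3 - <<'E'
import glob,os; from ws import *
f=max(glob.glob('pics/l*.png'),key=os.path.getmtime); im=cv2.imread(f); print(f)
for u in (240,255,262): print(u,[(r,im[r,u].tolist()) for r in range(150,186,2)])
E
```

```text
t 17.0 stn [np.float64(6.4), np.float64(-27.1), np.float64(106.3)] yawerr -0.001 F [-1.   1.1  0.7] w 83.7
[ 168  180  168   88 3417]
186 [[-16.6, -3.0], [23.8, -3.0]] mid 3.6
194 [[-26.6, -7.8], [34.3, -7.8]] mid 3.85
202 [[-32.6, -12.6], [40.3, -12.6]] mid 3.85
210 [[-38.8, -17.6], [45.8, -17.5]] mid 3.5
218 [[-42.1, -22.6], [49.7, -22.5]] mid 3.8
226 [[-40.1, -27.6], [51.2, -27.6]] mid 5.55
234 [[45.5, -32.7], [55.8, -32.7]] mid 50.65
pics/l1705.png
240 [(150, [213, 208, 204]), (152, [148, 145, 140]), (154, [201, 196, 192]), (156, [203, 198, 193]), (158, [202, 197, 193]), (160, [201, 196, 192]), (162, [200, 195, 191]), (164, [198, 194, 190]), (166, [198, 192, 188]), (168, [197, 192, 187]), (170, [189, 184, 179]), (172, [118, 114, 112]), (174, [118, 112, 110]), (176, [134, 129, 125]), (178, [201, 196, 191]), (180, [117, 77, 61]), (182, [135, 77, 52]), (184, [180, 105, 63])]
255 [(150, [212, 206, 202]), (152, [204, 199, 195]), (154, [203, 198, 194]), (156, [202, 197, 193]), (158, [201, 196, 192]), (160, [200, 196, 191]), (162, [199, 195, 190]), (164, [199, 194, 189]), (166, [197, 193, 188]), (168, [196, 191, 188]), (170, [188, 185, 180]), (172, [119, 113, 112]), (174, [119, 113, 112]), (176, [140, 134, 131]), (178, [215, 210, 205]), (180, [116, 73, 56]), (182, [150, 86, 55]), (184, [179, 105, 62])]
262 [(150, [210, 205, 201]), (152, [202, 197, 193]), (154, [200, 196, 191]), (156, [200, 196, 192]), (158, [199, 195, 190]), (160, [199, 195, 189]), (162, [198, 193, 189]), (164, [196, 192, 187]), (166, [195, 190, 186]), (168, [194, 190, 185]), (170, [185, 180, 175]), (172, [118, 111, 111]), (174, [118, 111, 110]), (176, [130, 126, 122]), (178, [125, 119, 116]), (180, [138, 108, 90]), (182, [127, 74, 51]), (184, [183, 109, 64])]
```

The lid is now within about 1–2 mm: its x matches the station centre and its edge sits at the rim gap. I back off, close the fingers and go to the outside of the right hasp.

Call:
jog_arm(
  targets=[
    {"xyz": [0.04,-0.03,0],"spin": 0},
    {"xyz": [0.2,0,0],"spin": 0},
    {"xyz": [0.3,0,0],"spin": 0},
    {"xyz": [0,0,-0.5],"spin": 0},
    {"xyz": [0,0,-0.5],"spin": 0},
    {"xyz": [-0.2,-0.4,-0.1],"spin": 0},
    {"xyz": [-0.25,-0.45,0],"spin": 0},
    {"xyz": [-0.25,-0.4,0],"spin": 0},
    {"xyz": [-0.25,-0.4,0],"spin": 0},
    {"xyz": [0,0,0],"spin": 0},
  ],
)

```text
time: 18.3
tool_pos: [432.1, 141.4, 194.8]
tcp_rot: [3.141, 0.0, 1.707]
contact_force: [-0.1, 0.4, -0.1]
grip_width: 83.4
finger_force: 0.0
```

Call:
jog_arm(
  targets=[
    {"xyz": [0,0,0.2],"spin": 0},
    {"xyz": [0,0,0.2],"spin": 0},
    {"xyz": [0,0,0],"spin": 0},
    {"xyz": [0,0,0],"spin": 0},
    {"xyz": [0,0,0],"spin": 0},
    {"xyz": [0,0,0],"spin": 0},
    {"xyz": [0,0,0],"spin": 0},
    {"xyz": [0,0,0],"spin": 0},
    {"xyz": [0,0,0],"spin": 0},
    {"xyz": [0,0,0],"spin": 0},
  ],
  gripper=0,
)

```text
time: 19.55
tool_pos: [433.5, 141.5, 162.3]
tcp_rot: [3.142, 0.0, 1.708]
contact_force: [0.1, 0.2, -0.9]
grip_width: 0.4
finger_force: 0.0
```

Run:
```python
from ws import *; from plan import now,bot
now()
c=W([556.5,188.19,380.05],[2.8595,-.0027,.1366])
u=lambda q:np.array([90,0])+(np.array(q,float)+.5)/2.28-.5
print('tab corners w6',S(unproj(c,u([[101,257],[108,343],[150,250],[150,342]]),108)).tolist())
cv2.imwrite('pics/t7.png',bot.capture('top'))
```

```text
t 19.55 stn [np.float64(-128.0), np.float64(-60.0), np.float64(162.3)] yawerr -0.001 F [ 0.1  0.2 -0.9] w 0.4
tab corners w6 [[-93.0, -44.2], [-93.0, -74.3], [-75.5, -42.0], [-77.7, -74.1]]
```

Call:
jog_arm(
  targets=[
    {"xyz": [0,0,0.3],"spin": 0},
    {"xyz": [0,0,0.3],"spin": 0},
    {"xyz": [0,0,0.3],"spin": 0},
    {"xyz": [0,0.06,0],"spin": 0},
    {"xyz": [0,0.06,0],"spin": 0},
    {"xyz": [0,0.05,0],"spin": 0},
    {"xyz": [0,0.05,-0.03],"spin": 0},
    {"xyz": [0,0.05,-0.03],"spin": 0},
    {"xyz": [0,0.04,-0.03],"spin": 0},
    {"xyz": [0,0,0],"spin": 0},
  ],
)

```text
time: 20.85
tool_pos: [458.4, 144.9, 97.8]
tcp_rot: [3.141, 0.0, 1.708]
contact_force: [-0.1, 0.2, -0.6]
grip_width: 0.3
finger_force: 0.0
```

Call:
jog_arm(
  targets=[
    {"xyz": [0,0.04,-0.03],"spin": 0},
    {"xyz": [0,0.04,-0.03],"spin": 0},
    {"xyz": [0,0.03,-0.02],"spin": 0},
    {"xyz": [0,0.03,-0.01],"spin": 0},
    {"xyz": [0,0.03,0],"spin": 0},
    {"xyz": [0,0.02,0],"spin": 0},
    {"xyz": [0,0.01,0],"spin": 0},
    {"xyz": [0,0.01,0],"spin": 0},
    {"xyz": [0,0,0],"spin": 0},
    {"xyz": [0,0,0],"spin": 0},
  ],
)

```text
time: 22.1
tool_pos: [474.6, 147.2, 104.7]
tcp_rot: [-3.142, 0.0, 1.708]
contact_force: [-0.0, 0.5, 0.3]
grip_width: -0.0
finger_force: 0.0
```

Run:
```python
from plan import *
now()
cv2.imwrite('pics/s8.png',bot.capture('side'))
```

```text
t 22.1 stn [np.float64(-86.4), np.float64(-60.0), np.float64(104.7)] yawerr -0.001 F [-0.   0.5  0.3] w -0.0
```

Call:
jog_arm(
  targets=[
    {"xyz": [0,0.01,0],"spin": 0},
    {"xyz": [0,0.01,0],"spin": 0},
    {"xyz": [0,0.01,0],"spin": 0},
    {"xyz": [0,0.01,0],"spin": 0},
    {"xyz": [0,0,0],"spin": 0},
    {"xyz": [0,0,0],"spin": 0},
    {"xyz": [0,0,0],"spin": 0},
    {"xyz": [0,0,0],"spin": 0},
    {"xyz": [0,0,0],"spin": 0},
    {"xyz": [0,0,0],"spin": 0},
  ],
)

```text
time: 23.4
tool_pos: [477.9, 147.6, 104.7]
tcp_rot: [3.142, 0.0, 1.708]
contact_force: [0.9, 0.5, -0.2]
grip_width: 0.2
finger_force: 0.0
```

Run:
```python
from plan import *; from ws import S
now(); c=bot.get_calibration('side'); im=bot.capture('side'); cv2.imwrite('pics/s9.png',im)
# expected side pixels of right tab top at angles, true station = (+4.3,+2.3)
for th in (0,.1,.3,.6): 
    x=-68-48*np.sin(th+.042);z=74+48*np.cos(th+.042); print(th,proj(c,[np.r_[st(x+2,-61+17),z]]).round(1))
```

```text
t 23.4 stn [np.float64(-83.1), np.float64(-60.0), np.float64(104.7)] yawerr -0.001 F [ 0.9  0.5 -0.2] w 0.2
0 [[251.4 156.3]]
0.1 [[253.1 156.4]]
0.3 [[256.2 156.8]]
0.6 [[260.5 158.5]]
```

Call:
jog_arm(
  targets=[
    {"xyz": [0,0.01,0],"spin": 0},
    {"xyz": [0,0.01,0],"spin": 0},
    {"xyz": [0,0.01,0],"spin": 0},
    {"xyz": [0,0.01,0],"spin": 0},
    {"xyz": [0,0,0],"spin": 0},
    {"xyz": [0,0,0],"spin": 0},
    {"xyz": [0,0,0],"spin": 0},
    {"xyz": [0,0,0],"spin": 0},
    {"xyz": [0,0,0],"spin": 0},
    {"xyz": [0,0,0],"spin": 0},
  ],
)

```text
time: 24.7
tool_pos: [481.0, 148.0, 104.7]
tcp_rot: [-3.142, 0.0, 1.708]
contact_force: [-0.5, 0.1, 0.6]
grip_width: 0.5
finger_force: 0.0
```

Call:
jog_arm(
  targets=[
    {"xyz": [0,0.01,0],"spin": 0},
    {"xyz": [0,0.01,0],"spin": 0},
    {"xyz": [0,0.01,0],"spin": 0},
    {"xyz": [0,0.01,0],"spin": 0},
    {"xyz": [0,0.01,0],"spin": 0},
    {"xyz": [0,0,0],"spin": 0},
    {"xyz": [0,0,0],"spin": 0},
    {"xyz": [0,0,0],"spin": 0},
    {"xyz": [0,0,0],"spin": 0},
    {"xyz": [0,0,0],"spin": 0},
  ],
)

```text
time: 25.95
tool_pos: [485.0, 148.6, 104.7]
tcp_rot: [3.142, 0.0, 1.708]
contact_force: [0.7, -0.4, 0.6]
grip_width: 0.4
finger_force: 0.0
```

Call:
jog_arm(
  targets=[
    {"xyz": [0,0.01,0],"spin": 0},
    {"xyz": [0,0.01,0],"spin": 0},
    {"xyz": [0,0.01,0],"spin": 0},
    {"xyz": [0,0,0],"spin": 0},
    {"xyz": [0,0,0],"spin": 0},
    {"xyz": [0,0,0],"spin": 0},
    {"xyz": [0,0,0],"spin": 0},
    {"xyz": [0,0,0],"spin": 0},
    {"xyz": [0,0,0],"spin": 0},
    {"xyz": [0,0,0],"spin": 0},
  ],
)

```text
time: 27.2
tool_pos: [487.3, 148.9, 104.7]
tcp_rot: [3.142, 0.0, 1.708]
contact_force: [-0.7, -0.9, 0.6]
grip_width: 0.3
finger_force: 0.0
```

Run:
```python
from plan import *; from ws import S
now(); im=bot.capture('side'); cv2.imwrite('pics/s10.png',im); cv2.imwrite('pics/w10.png',bot.capture('wrist'))
for f in('side0','s10'):
    g=cv2.cvtColor(cv2.imread(f'pics/{f}.png'),cv2.COLOR_BGR2GRAY); print(f)
    for r in range(148,186,2): print(r,' '.join('%3d'%v for v in g[r,236:282:2]))
```

```text
t 27.2 stn [np.float64(-73.6), np.float64(-60.0), np.float64(104.7)] yawerr -0.001 F [-0.7 -0.9  0.6] w 0.3
side0
148  96 109 128 127  96  90  85  84  83  84  83  83  78  75  77  79  79  79  76  77  80  78  78
150 219 220 224 224 221 216 208 196 205 214 214 214 156 133 133 132 128 128 125  91  82  83  80
152 225 225 225 224 226 226 225 223 220 215 213 216 221 225 225 225 226 226 225 223 221 221 220
154 221 224 221 225 226 227 225 219 222 219 197 177 218 223 224 226 226 226 225 226 226 226 226
156 192 219 221 220 224 226 224 186 174 178 163 171 194 223 225 226 225 226 228 227 226 225 225
158 176 156 203 221 222 226 224 188 173 165 162 161 191 222 225 225 226 227 227 226 227 225 226
160 182 175 152 203 222 222 223 181 177 167 164 168 215 220 224 225 227 227 227 228 224 224 225
162 183 177 170 176 224 222 209 117 133 162 188 223 217 217 223 226 226 225 225 225 224 226 225
164 182 177 169 184 222 214 189 151 125 165 222 223 214 219 223 225 226 225 225 224 225 224 224
166 181 176 171 196 223 203 153 154 160 218 222 220 215 222 223 223 224 226 227 226 224 225 224
168 185 177 187 219 220 16
[... 1965 characters left out ...]
 128 130 131 131 131 128 129
172 103  98 132 159 115  94 114 127 124 125 125 123 115 122 126 128 128 131 133 131 130 131 130
174 130 181 146 123  98  92 113 127 128 125 126 127 121 117 124 203 211 213 213 141 134 132 131
176 157 143 137 123  98  95 108 130 129 129 127 127 128 124 128 148 180 221 220 224 224 205 136
178 222 203 164 126  99  95 105 128 130 129 129 135 206 157 181 224 224 222 222 225 226 226 225
180 223 227 228 218 146  97 130 127 130 136 151 206 224 220 193 224 227 227 224 225 225 226 229
182 159 170 216 227 225 188 146 130 140 182 179 199 195 176 184 226 229 229 230 229 230 230 229
184 158 155 153 178 224 227 198 222 226 221 178 173 171 173 182 222 226 228 229 229 230 231 231
```

Run:
```python
from plan import *
c=bot.get_calibration('side')
print('tcp',proj(c,[bot.get_obs()['tool_pos']]).round(1), 'finger corners',proj(c,[np.r_[st(-73.6+d,-60+9.5),104.7] for d in(-19,0,19)]).round(1).tolist())
ox,oy=4.3,2.3
for th in(0,.3,.6,.75):
    for nm,dx,dz in(('tabtop',-2,47.96),('tongue',18,25.5),('hinge',0,0)):
        s,k=np.sin(th),np.cos(th); X=-68+dx*k-dz*s; Z=74+dz*k+dx*s
        print(th,nm,proj(c,[np.r_[st(X+ox,-61+oy+w),Z] for w in(15,-15)]).round(0).tolist())
im=cv2.imread('pics/w10.png');g=cv2.cvtColor(im,cv2.COLOR_BGR2GRAY)
w=bot.get_calibration('wrist')
for th in(0,.6):
    for nm,dx,dz in(('tabtop',-2,47.96),('tongue',18,25.5),('hinge',0,0)):
        s,k=np.sin(th),np.cos(th); X=-68+dx*k-dz*s; Z=74+dz*k+dx*s
        print('wrist',th,nm,proj(w,[np.r_[st(X+ox,-61+oy+v),Z] for v in(15,-15)]).round(0).tolist())
```

```text
tcp [[252.7 157.7]] finger corners [[259.5, 159.3], [253.1, 159.6], [246.6, 160.0]]
0 tabtop [[251.0, 156.0], [250.0, 150.0]]
0 tongue [[244.0, 163.0], [243.0, 157.0]]
0 hinge [[250.0, 169.0], [249.0, 163.0]]
0.3 tabtop [[255.0, 157.0], [254.0, 151.0]]
0.3 tongue [[247.0, 162.0], [246.0, 156.0]]
0.3 hinge [[250.0, 169.0], [249.0, 163.0]]
0.6 tabtop [[260.0, 159.0], [259.0, 153.0]]
0.6 tongue [[250.0, 161.0], [249.0, 155.0]]
0.6 hinge [[250.0, 169.0], [249.0, 163.0]]
0.75 tabtop [[262.0, 160.0], [260.0, 154.0]]
0.75 tongue [[251.0, 161.0], [250.0, 155.0]]
0.75 hinge [[250.0, 169.0], [249.0, 163.0]]
wrist 0 tabtop [[269.0, 214.0], [268.0, 267.0]]
wrist 0 tongue [[302.0, 201.0], [300.0, 249.0]]
wrist 0 hinge [[268.0, 189.0], [268.0, 232.0]]
wrist 0.6 tabtop [[217.0, 208.0], [219.0, 259.0]]
wrist 0.6 tongue [[272.0, 204.0], [271.0, 253.0]]
wrist 0.6 hinge [[268.0, 189.0], [268.0, 232.0]]
```

Run:
```python
import cv2
g=cv2.cvtColor(cv2.imread('pics/w10.png'),cv2.COLOR_BGR2GRAY)
print('    ',' '.join('%3d'%v for v in range(190,330,4)))
for r in range(176,246,3): print(r,' '.join('%3d'%v for v in g[r,190:330:4]))
```

```text
190 194 198 202 206 210 214 218 222 226 230 234 238 242 246 250 254 258 262 266 270 274 278 282 286 290 294 298 302 306 310 314 318 322 326
176 209 208 206 208 210 210 210 210 211 211 211 212 212 211 211 211 211 211 210 167 144 151 152 151  87  93 129  68  98  99  96  95  94 113 101
179 210 208 208 208 209 209 209 209 210 211 211 211 211 210 211 210 210 210 211 168 144 152 151  92  89  98  99  93  98  98  96  96 110 113 126
182 210 209 208 208 209 208 207 209 209 211 211 211 211 210 211 210 210 210 210 121 144 151 122  92  88 116  60  99  98  98  97  95 111 107 129
185 210 209 209 208 208 207 208 209 209 211 211 211 211 210 210 210 210 208 208 120 130 151 121  88  88 136  75 102  98  97  95 108 101 128 129
188 211 210 209 207 208 208 209 210 210 210 209 209 210 210 209 210 210 209 169 130 128 145  92  89  89  92  98  99  97  97  96  99 116 127 128
191 210 211 209 207 208 209 210 211 210 209 209 209 209 209 209 209 209 122 131 151 149 144  91  90 104  68  99  98  96  96 105  98 125 128 128
194 211 210 210 207 208 210 210 210 210 209 209 209 209 209 208 181 129 154 146 149 152 143  91 
[... 1795 characters left out ...]
 137 115 114 100 106 102 105 105 105 105 136  54  60  77 103 103 102 102  86  61  61  59  60  59  83 105 138 150 149 171 184
236 127 196 197 182 123 118 112 101 106 105 105 105 104 103 136  53  58  72 101 100 102 102 101  99  68  60  60  61  83 102 141 148 152 159 178
239  74  75  74  72  73  73  70  68  67  67  67  66  66  65 135  51  59  62  79  61  59  59  60  59  59  52  49  48  52  53  68  67  69  72  75
242  62  62  62  60  61  59  60  59  57  57  56  55  54  54 100  45  56  61  74  48  48  47  45  48  46  47  48  46  47  47  47  47  49  49  49
245  60  60  59  58  57  57  57  57  56  53  53  53  52  52 101  43  55  58  71  48  47  46  45  45  45  45  44  44  45  45  45  46  46  47  49
```

Run:
```python
from plan import *; from ws import S,W
w6=W([556.5,188.19,380.05],[2.8595,-.0027,.1366]); w10=bot.get_calibration('wrist'); t=bot.get_calibration('top')
for z in (80,90,100,105,110,115,120):
    print(z,'w6 near corner',S(unproj(w6,[[134.3,112.9]],z)),'w10',S(unproj(w10,[[217,207.5]],z)),'top0 edge mid',S(unproj(t,[[230+598/5.7,120+483/5.7]],z)),'top0 corners',S(unproj(t,[[230+570/5.7,120+489/5.7],[230+638/5.7,120+470/5.7]],z)).tolist())
print(proj(w10,[bot.get_obs()['tool_pos']]))
```

```text
80 w6 near corner [[-102.4  -46. ]] w10 [[-96.2 -54.5]] top0 edge mid [[-88.7 -65.2]] top0 corners [[-89.2, -54.2], [-86.5, -81.2]]
90 w6 near corner [[-98.9 -45.4]] w10 [[-95.1 -51. ]] top0 edge mid [[-90.5 -63.1]] top0 corners [[-90.9, -52.3], [-88.3, -79.0]]
100 w6 near corner [[-95.5 -44.9]] w10 [[-94.  -47.6]] top0 edge mid [[-92.3 -61. ]] top0 corners [[-92.7, -50.3], [-90.1, -76.7]]
105 w6 near corner [[-93.8 -44.7]] w10 [[-93.5 -45.9]] top0 edge mid [[-93.2 -60. ]] top0 corners [[-93.6, -49.4], [-91.0, -75.6]]
110 w6 near corner [[-92.1 -44.4]] w10 [[-92.9 -44.2]] top0 edge mid [[-94.1 -59. ]] top0 corners [[-94.5, -48.4], [-91.9, -74.5]]
115 w6 near corner [[-90.4 -44.2]] w10 [[-92.4 -42.5]] top0 edge mid [[-95.  -57.9]] top0 corners [[-95.4, -47.4], [-92.8, -73.4]]
120 w6 near corner [[-88.7 -43.9]] w10 [[-91.8 -40.8]] top0 edge mid [[-95.9 -56.9]] top0 corners [[-96.3, -46.5], [-93.7, -72.3]]
[[252.94906037 230.8688581 ]]
```

The hasp tab is still open: its top triangulates to (-93, -44.5, 108), and the finger slipped over it. I lift, go back outside and push from lower down.

Call:
jog_arm(
  targets=[
    {"xyz": [0,0,-0.25],"spin": 0},
    {"xyz": [0,0,-0.25],"spin": 0},
    {"xyz": [0,-0.3,0],"spin": 0},
    {"xyz": [0,-0.35,0],"spin": 0},
    {"xyz": [0,0,0.3],"spin": 0},
    {"xyz": [0,0,0.3],"spin": 0},
    {"xyz": [0,0,0.23],"spin": 0},
    {"xyz": [0,0.1,0],"spin": 0},
    {"xyz": [0,0.1,0],"spin": 0},
    {"xyz": [0,0.05,0],"spin": 0},
  ],
)

```text
time: 28.55
tool_pos: [454.5, 144.4, 79.7]
tcp_rot: [-3.138, 0.0, 1.708]
contact_force: [-16.7, -3.7, 24.8]
grip_width: 0.7
finger_force: 14.5
```

Call:
jog_arm(
  targets=[
    {"xyz": [0,0.02,0],"spin": 0},
    {"xyz": [0,0.03,-0.01],"spin": 0},
    {"xyz": [0,0.03,-0.01],"spin": 0},
    {"xyz": [0,0.03,-0.01],"spin": 0},
    {"xyz": [0,0.03,-0.01],"spin": 0},
    {"xyz": [0,0.02,-0.01],"spin": 0},
    {"xyz": [0,0.02,-0.01],"spin": 0},
    {"xyz": [0,0.01,-0.01],"spin": 0},
    {"xyz": [0,0,0],"spin": 0},
    {"xyz": [0,0,0],"spin": 0},
  ],
)

```text
time: 29.8
tool_pos: [473.6, 147.0, 87.3]
tcp_rot: [3.135, 0.0, 1.708]
contact_force: [-3.4, -0.9, 17.5]
grip_width: 0.4
finger_force: 7.4
```

Run:
```python
from plan import *; from ws import S
now(); w=bot.get_calibration('wrist'); im=bot.capture('wrist'); cv2.imwrite('pics/w11.png',im); g=cv2.cvtColor(im,cv2.COLOR_BGR2GRAY)
for th in(0,.2,.4,.6):
    s,k=np.sin(th),np.cos(th);print(th,[proj(w,[np.r_[st(-68+a*k-b*s+4.3,-43.7),74+b*k+a*s]]).round(0).tolist() for a,b in((-2,48),(18,25.5))])
print('    ',' '.join('%3d'%v for v in range(180,320,4)))
for r in range(180,240,4): print(r,' '.join('%3d'%v for v in g[r,180:320:4]))
```

```text
t 29.8 stn [np.float64(-87.5), np.float64(-60.0), np.float64(87.3)] yawerr -0.001 F [-3.4 -0.9 17.5] w 0.4
0 [[[301.0, 227.0]], [[333.0, 210.0]]]
0.2 [[[280.0, 226.0]], [[324.0, 213.0]]]
0.4 [[[260.0, 223.0]], [[313.0, 214.0]]]
0.6 [[[243.0, 220.0]], [[301.0, 214.0]]]
     180 184 188 192 196 200 204 208 212 216 220 224 228 232 236 240 244 248 252 256 260 264 268 272 276 280 284 288 292 296 300 304 308 312 316
180 216 215 214 214 213 212 211 210 210 211 213 213 212 214 214 214 214 214 215 214 214 214 214 214 213 213 118 143 154 153 153  84  90  99 102
184 216 215 215 214 214 212 211 210 210 211 213 211 211 211 212 213 213 213 213 213 213 213 212 213 213 212 117 143 154 153 117  81  90  99 112
188 216 216 214 213 213 214 212 211 210 211 211 210 210 211 211 213 213 214 213 213 213 213 213 213 212 212 114 144 153 153  94  86  94  97 118
192 215 214 214 212 212 214 213 212 211 211 210 210 210 212 212 213 213 213 213 213 213 213 212 212 211 211 164 131 131 118  93  89  94  97 108
196 215 214 214 213 212 213 213 212 211 210 210 211 212 213 212 212 212 212 211 211 211 211 211 211 137 136 10
[... 773 characters left out ...]
 202 202 206 132 132 133 132 133 135 134 134 134 134 134 134 133 133 133 132 131 130 130  83  77 113 132 169 181 179 183 183
224 211 209 202 201 204 202 129 130 131 131 129 130 132 133 133 133 132 134 133 132 132 132 131 130 131 129  82  83 123 123 167 177 178 182 182
228 134 134 132 131 131 131 129 128 127 127 125 126 130 132 132 131 140 136 132 132 109 122 130 130 130 129  81 106 104  91 104 107 178 183 183
232 132 133 132 132 131 129 129 127 125 124 122 122 126 116 110 129 140  91  80  61 108 107 106 107 128 128  80 106 104  91 105 107 176 183 182
236 211 210 210 208 206 205 183 126 125 123 115 109 109 108 108 108 129  85  78  57 106 105 105 106 106 105 102 105 103  89 104 105 163 183 182
```

Call:
jog_arm(
  targets=[
    {"xyz": [0,0,-0.04],"spin": 0},
    {"xyz": [0,0,-0.04],"spin": 0},
    {"xyz": [0,0.01,-0.02],"spin": 0},
    {"xyz": [0,0.01,0],"spin": 0},
    {"xyz": [0,0.01,0],"spin": 0},
    {"xyz": [0,0,0],"spin": 0},
    {"xyz": [0,0,0],"spin": 0},
    {"xyz": [0,0,0],"spin": 0},
    {"xyz": [0,0,0],"spin": 0},
    {"xyz": [0,0,0],"spin": 0},
  ],
)

```text
time: 31.1
tool_pos: [473.1, 146.9, 91.9]
tcp_rot: [3.142, 0.0, 1.708]
contact_force: [0.6, 0.3, 0.6]
grip_width: 0.6
finger_force: 0.0
```

Run:
```python
from plan import *; from ws import S
now(); w=bot.get_calibration('wrist'); im=bot.capture('wrist'); cv2.imwrite('pics/w12.png',im); g=cv2.cvtColor(im,cv2.COLOR_BGR2GRAY)
for th in(0,.1,.2,.4,.6):
    s,k=np.sin(th),np.cos(th);print(th,[proj(w,[np.r_[st(-68+a*k-b*s+4.3,-43.7),74+b*k+a*s]]).round(0).tolist() for a,b in((-2,48),(2,48),(18,25.5))])
print('    ',' '.join('%3d'%v for v in range(210,350,4)))
for r in range(188,240,4): print(r,' '.join('%3d'%v for v in g[r,210:350:4]))
```

```text
t 31.1 stn [np.float64(-88.0), np.float64(-60.0), np.float64(91.9)] yawerr -0.001 F [0.6 0.3 0.6] w 0.6
0 [[[301.0, 224.0]], [[309.0, 224.0]], [[332.0, 208.0]]]
0.1 [[[290.0, 223.0]], [[299.0, 224.0]], [[328.0, 209.0]]]
0.2 [[[280.0, 223.0]], [[289.0, 223.0]], [[323.0, 210.0]]]
0.4 [[[261.0, 220.0]], [[269.0, 221.0]], [[313.0, 211.0]]]
0.6 [[[244.0, 217.0]], [[251.0, 218.0]], [[301.0, 212.0]]]
     210 214 218 222 226 230 234 238 242 246 250 254 258 262 266 270 274 278 282 286 290 294 298 302 306 310 314 318 322 326 330 334 338 342 346
188 211 210 211 210 210 210 211 212 213 213 213 213 213 213 213 213 211 211 211 114 151 153  93  90  89  97  99 118  67  89  98  95  95  95  99
192 212 210 210 211 210 211 213 211 212 212 212 213 213 211 212 213 211 211 211 103 114 114  88  87  90  96  99 142  63  99  96  95  96  94 109
196 213 211 209 212 212 212 213 212 212 212 212 211 211 212 211 211 175 134 211 101 185 118 124  85  90  96 103  65  94  98  96  97  96 108  97
200 213 211 209 210 213 213 212 212 212 212 211 211 211 211 211 211 175 134 133 110 185 114 121  92  89  97 132  59  97  98  9
[... 613 characters left out ...]
 132 134 134 134 133 212 135 135 133 133 132 132 132 131 130  73 115 131 121 182 180 181 185 181 183 174  95  89 119 122 122
224 129 130 129 127 128 132 132 133 132 132 132 133 132 132 133 132 131 130 130 130 165 124 120 109 179 181 184 182 183 168  98  88 119 120 110
228 128 127 126 124 124 130 132 131 134 141 131 132 119 112 131 130 131 130 129 100 108  94  91 108 179 182 184 181 183 140  97  88 117 119 123
232 128 126 123 121 121 125 110 110 139 140  60  74  83 108 107 107 119 129 128 101 108  91  90 108 106 181 183 181 183 110  85  89 116 119 137
236 127 127 124 112 109 109 109 108 127 138  57  72  80 106 106 106 104 105 105 101 107  90  94 107 105 181 183 181 108  67  84  88 115 117 149
```

Call:
jog_arm(
  targets=[
    {"xyz": [0,0.01,0],"spin": 0},
    {"xyz": [0,0.01,0],"spin": 0},
    {"xyz": [0,0.01,0],"spin": 0},
    {"xyz": [0,0.01,0],"spin": 0},
    {"xyz": [0,0.01,0],"spin": 0},
    {"xyz": [0,0.01,0],"spin": 0},
    {"xyz": [0,0,0],"spin": 0},
    {"xyz": [0,0,0],"spin": 0},
    {"xyz": [0,0,0],"spin": 0},
    {"xyz": [0,0,0],"spin": 0},
  ],
)

```text
time: 32.4
tool_pos: [477.9, 147.6, 91.9]
tcp_rot: [3.141, 0.0, 1.708]
contact_force: [-0.2, 0.3, 0.9]
grip_width: 0.6
finger_force: 0.6
```

Call:
jog_arm(
  targets=[
    {"xyz": [0,0.01,0],"spin": 0},
    {"xyz": [0,0.01,0],"spin": 0},
    {"xyz": [0,0.01,0],"spin": 0},
    {"xyz": [0,0.01,0],"spin": 0},
    {"xyz": [0,0.01,0],"spin": 0},
    {"xyz": [0,0.01,0],"spin": 0},
    {"xyz": [0,0,0],"spin": 0},
    {"xyz": [0,0,0],"spin": 0},
    {"xyz": [0,0,0],"spin": 0},
    {"xyz": [0,0,0],"spin": 0},
  ],
)

```text
time: 33.65
tool_pos: [481.6, 148.1, 92.1]
tcp_rot: [-3.14, 0.0, 1.708]
contact_force: [-5.5, -1.4, 8.6]
grip_width: 0.2
finger_force: 4.5
```

```bash
cat > hw.py <<'E'
from plan import *; from ws import S
now(); w=bot.get_calibration('wrist'); im=bot.capture('wrist'); cv2.imwrite('pics/w13.png',im); g=cv2.cvtColor(im,cv2.COLOR_BGR2GRAY)
for th in(0,.1,.2):
    s,k=np.sin(th),np.cos(th);print(th,[proj(w,[np.r_[st(-68+a*k-b*s+4.3,-43.7),74+b*k+a*s]]).round(0).tolist() for a,b in((-2,48),(2,48),(18,25.5))])
print('    ',' '.join('%3d'%v for v in range(230,350,3)))
for r in range(196,238,4): print(r,' '.join('%3d'%v for v in g[r,230:350:3]))
E
python3 hw.py
```

```text
t 33.65 stn [np.float64(-79.3), np.float64(-60.0), np.float64(92.1)] yawerr -0.001 F [-5.5 -1.4  8.6] w 0.2
0 [[[282.0, 224.0]], [[291.0, 224.0]], [[316.0, 208.0]]]
0.1 [[[272.0, 223.0]], [[280.0, 223.0]], [[312.0, 209.0]]]
0.2 [[[262.0, 222.0]], [[270.0, 223.0]], [[307.0, 210.0]]]
     230 233 236 239 242 245 248 251 254 257 260 263 266 269 272 275 278 281 284 287 290 293 296 299 302 305 308 311 314 317 320 323 326 329 332 335 338 341 344 347
196 209 209 209 209 209 209 209 209 209 208 209 208 132 131 163 185 173 120 122  92  92  85  89 103  74  77  98  98  97  96  96  95 108  96 111 126 126 109 119 127
200 210 209 209 209 209 209 209 209 209 209 208 209 132 131 105 186 160 112 119 101  90  83  91 104  62  97  98  98  97  97  96 103 107  96 124 125 127 127 127 145
204 210 209 208 209 210 210 208 208 207 207 208 173 131 130 110 181 158 100 125 123  91  82 109  89  91  98  97  97  96  96  95 106 105 122 123 124 125 129 151 158
208 210 210 210 210 210 209 210 208 208 208 208 132 130 130 100  90  90  90 171 174 173 174 172 171 175 175 173 175 174  96 104  95 119 123 123 124 126 150 164 
[... 451 characters left out ...]
  91  88 118 120 121 130 154 166 168 169 171
224 131 130 131 131 131 131 130 129 130 129 129 129 129 127  86  95 131 158 127  88 106 106 105 105 108 179 180 182 172  88  95 118 119 119 148 159 150 153 169 172
228 129 128 129 128 122 137 133 129 128 129 106 114 127 127  84  95 101 107  97  87 106 106 105 106 107 178 180 181 168  86 114 115 117 134 157 164 154 164 169 175
232 127 110 107 107 107 137  88  57  69  54 105 104 104 104 103  74 101 106  94  86 105 104 103 106 107 105 180 181 166  85 112 116 117 146 163 164 166 167 171 181
236 106 106 106 106 105 136  82  57  69  51 103 103 104 102 102 102 102 101  99  87 105 104 103 105 107 105 106 105 142  85 109  99 129 153 163 164 167 167 176 184
```

Call:
jog_arm(
  targets=[
    {"xyz": [0,0,-0.02],"spin": 0},
    {"xyz": [0,0,-0.02],"spin": 0},
    {"xyz": [0,0.01,-0.01],"spin": 0},
    {"xyz": [0,0.01,0],"spin": 0},
    {"xyz": [0,0.01,0],"spin": 0},
    {"xyz": [0,0.01,0],"spin": 0},
    {"xyz": [0,0,0],"spin": 0},
    {"xyz": [0,0,0],"spin": 0},
    {"xyz": [0,0,0],"spin": 0},
    {"xyz": [0,0,0],"spin": 0},
  ],
)

```text
time: 34.95
tool_pos: [485.0, 148.6, 95.7]
tcp_rot: [-3.14, 0.0, 1.708]
contact_force: [-5.3, -0.9, 1.9]
grip_width: 0.1
finger_force: 2.6
```

```bash
python3 hw.py
```

```text
t 34.95 stn [np.float64(-76.0), np.float64(-60.0), np.float64(95.7)] yawerr -0.001 F [-5.3 -0.9  1.9] w 0.1
0 [[[274.0, 221.0]], [[283.0, 221.0]], [[309.0, 206.0]]]
0.1 [[[264.0, 220.0]], [[273.0, 221.0]], [[304.0, 207.0]]]
0.2 [[[255.0, 220.0]], [[263.0, 220.0]], [[299.0, 208.0]]]
     230 233 236 239 242 245 248 251 254 257 260 263 266 269 272 275 278 281 284 287 290 293 296 299 302 305 308 311 314 317 320 323 326 329 332 335 338 341 344 347
196 209 208 209 207 208 209 209 208 208 208 173 131 114 185 160 120 121  92  90  83  89 104  67  97  98  97  96  97  96 105 108 102 125 125 128 123 142 153 154 157
200 209 208 208 209 208 208 208 207 207 208 132 131 110 183 160 114 123 106  91  85 107  72  95  98  98  97  97  96  98 106  96 123 124 125 127 145 161 159 152 157
204 208 208 209 209 209 208 208 207 208 208 132 130 112 181 157 104 117 116 107 106 109  95  98 101  98 108  97  96 104  93 121 122 124 125 142 160 169 159 151 155
208 209 209 209 209 209 209 207 207 207 209 130 130 107  96  94 114 182 181 180 180 178 181 183 179 181 180 146 100 105 111 103 112 124 139 157 168 169 155 152 
[... 451 characters left out ...]
 119 120 140 159 165 165 164 170 178 185 187
224 129 130 129 130 130 129 129 128 128 129 129 128  97  91 106 104  89  95 106 105 175 107 107 105 106 181 110  88 116 118 124 152 164 164 151 153 174 183 186 188
228 128 128 128 128 131 137 131 129 128 127 105 114  90  87 105 104  87  97 106 106 104 106 107 104 116 181  97  87 115 116 141 160 164 166 167 170 180 185 187 186
232 127 108 107 107 105 136  86  59  69  54 103 104 103 103 103 102  88  96 105 104 103 106 106 105 106 173  87  85 102 118 149 162 164 166 167 176 184 187 187 187
236 106 105 104 105 104 135  82  53  69  52 103 103 103 102 102 102 102 102 102 104 102 106 106 104 105 166  83  83 110 125 141 160 163 166 169 179 185 187 187 187
```

Call:
jog_arm(
  targets=[
    {"xyz": [0,-0.05,0],"spin": 0},
    {"xyz": [0,-0.2,0],"spin": 0},
    {"xyz": [0,-0.3,0],"spin": 0},
    {"xyz": [0,-0.1,-0.4],"spin": 0},
    {"xyz": [0,0,-0.6],"spin": 0},
    {"xyz": [-0.5,0,-0.4],"spin": 0},
    {"xyz": [-0.6,0,0],"spin": 0},
    {"xyz": [-0.6,0,0],"spin": 0},
    {"xyz": [-0.6,0,0],"spin": 0},
    {"xyz": [-0.4,0,0],"spin": 0},
  ],
)

```text
time: 36.25
tool_pos: [464.7, -74.7, 208.3]
tcp_rot: [3.139, 0.001, 1.706]
contact_force: [0.7, -0.8, -0.4]
grip_width: 0.4
finger_force: 0.0
```

Run:
```python
from plan import *; from ws import S
now(); c=bot.get_calibration('top'); im=bot.capture('top'); cv2.imwrite('pics/t14.png',im); old=cv2.imread('pics/t5.png')
g=cv2.cvtColor(im,cv2.COLOR_BGR2GRAY);h=cv2.cvtColor(old,cv2.COLOR_BGR2GRAY)
for th in(0,.1,.6):
    s,k=np.sin(th),np.cos(th);print(th,[proj(c,[np.r_[st(-68+a*k-b*s+0,-61),74+b*k+a*s]]).round(1).tolist() for a,b in((-2,48),(2,48),(18,25.5))])
for n,G in(('now',g),('old',h)):
    print(n,' '.join('%3d'%v for v in range(318,350)))
    for r in range(182,210): print(r,' '.join('%3d'%v for v in G[r,318:350]))
# lid fit as before
th=np.linspace(0,2*np.pi,72);A=np.linspace(0,2*np.pi,24,endpoint=False);N=np.c_[np.cos(A),np.sin(A)]
m=cv2.inRange(cv2.cvtColor(cv2.resize(im,None,fx=4,fy=4,interpolation=cv2.INTER_CUBIC),cv2.COLOR_BGR2HSV),(100,110,40),(130,255,255));m[:480]=0;m[900:]=0;m[:,:920]=0;m[:,1460:]=0
_,l,st_,_=cv2.connectedComponentsWithStats(m);i=1+st_[1:,4].argmax();q=(np.argwhere(l==i)[:,::-1]+.5)/4-.5
print('lid extents now',q.min(0),q.max(0))
m=cv2.inRange(cv2.cvtColor(cv2.resize(old,None,fx=4,fy=4,interpolation=cv2.INTER_CUBIC),cv2.COLOR_BGR2HSV),(100,110,40),(130,255,255));m[:480]=0;m[900:]=0;m[:,:920]=0;m[:,1460:]=0
_,l,st_,_=cv2.connectedComponentsWithStats(m);i=1+st_[1:,4].argmax();q=(np.argwhere(l==i)[:,::-1]+.5)/4-.5
print('lid extents t5',q.min(0),q.max(0))
```

```text
t 36.25 stn [np.float64(-126.4), np.float64(-278.4), np.float64(208.3)] yawerr 0.0 F [ 0.7 -0.8 -0.4] w 0.4
0 [[[334.4, 192.1]], [[334.0, 190.3]], [[330.7, 185.6]]]
0.1 [[[334.8, 194.4]], [[334.4, 192.5]], [[331.1, 186.6]]]
0.6 [[[336.3, 205.6]], [[336.2, 203.8]], [[332.8, 192.9]]]
now 318 319 320 321 322 323 324 325 326 327 328 329 330 331 332 333 334 335 336 337 338 339 340 341 342 343 344 345 346 347 348 349
182  68  71  69  73  74  74  74  82  83  84  80  73  72  77  74  66  63  58  49  45  41  36  22  26  48  54  50  49  45  41  42  53
183  61  61  60  63  68  67  66  67  70  69  63  55  56  60  60  53  49  45  43  38  26  51  50  51  54  52  53  43  42  41  39  50
184  56  57  57  59  58  53  55  53  54  56  49  45  45  45  40  43  44  71 113 114 105  59  51  54  54  47  35  40  42  41  43  38
185  54  54  53  52  56  54  55  56  46  49  66  95 117 115 112 106 109 110 116 114 117  54  54  50  41  31  43  38  40  41  41  38
186  57  57  56  54  52  74 113 114 113 110 110 112 117 116 113 114 115 113 114 114 121  51  51  47  36  40  40  43  38  43  41  42
187  54  56  54  54  52  
[... 6241 characters left out ...]
3 106  92  84  74  77  83  81  82  78  79  76  80  79  79  79 150 150
206 150 150 151 151 151 151 151 150 149 150 147 134 114  78  77  82  79  80  76  78  82  80  78  80  80  78  79  79  78  79 148 147
207 149 151 151 150 152 150 149 150 149 150 149 148 147 143  96  79  78  79  80  80  79  78  78  79  78  78  79  79  79  76 146 148
208 150 151 151 152 150 151 150 150 149 150 149 148 148 149 144  95  77  78  80  78  79  79  78  78  78  79  77  78  78  81 146 148
209 150 150 151 150 152 151 151 151 150 149 150 149 149 149 149  97  77  79  80  78  79  79  78  79  80  79  78  80  80  80  85 148
lid extents now [298.125 140.375] [325.625 190.375]
lid extents t5 [296.625 141.625] [351.375 192.375]
```

The top view puts the tongue edge at row 185 and the tab at row 192, which matches the closed position. The lid has moved about 3 mm towards +x and -y, as intended. The arm is clear, so I hand in.

```bash
python3 -c "
from plant import bot
print(bot.close_job())"
```

```text
the job is handed in; nothing more can be done
None
```

I handed the job in at about 36 s; the interface gave no verdict. By my last measurements, the lid is centred to about 1–2 mm on the right pot, the one with the vial, and that pot's hasp is closed; nothing touched the left hasp or the vial, though I did not re-measure either.

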